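# Load the drying cartridges and close the vacuum box evenly

### The job

Pull every drying cartridge straight up out of the light white stand without tipping the stand and put them all in the open vacuum box, standing or lying but wholly below its rim; then swing the cover fully closed over the gasket. Tighten its four wing screws clockwise evenly and in cross order in two rounds: in the first round turn each screw about half way, finishing one diagonal pair before starting the other pair, and in the second round turn each fully home against its stop, again one diagonal pair and then the other. Leave the spanner, the oil bottle and the reel alone.

Things in the scene. Friction and masses are not known exactly. Their poses are not given: they have to be found in the camera images.
- box: Vacuum drying box, grey, fixed, 190 x 190 mm and 94 mm high, open on top. Origin: centre of its underside; z up, x and y along its sides. Inner well 150 x 150 mm (x and y within 75 mm), walls 20 mm thick, floor at z = 6 mm, rim at z = 94 mm with a 2 mm gasket. A 4 mm thick divider, its top at z = 31 mm, runs along x at y = 0 and makes two bays 73 x 150 mm. The cover's vertical pivot stands at x = +100, y = -100 mm, 28 mm thick, its cap at z = 111 mm.
- cover (a joint): Angle of the flat aluminium cover (196 x 196 mm, 10 mm thick) about the vertical pivot at the box's corner x = +100, y = -100 mm. 0 = fully closed (squarely over the box, against a stop), growing counter-clockwise seen from above as it swings open to the box's -y side, at most 2.2 rad. It slides level, its underside at 97 mm and its top at 107 mm above the table; friction 0.2 N m (about 1.5 N at the knob), it stays where it is left.
- cover_knob (a point): Middle of the black round grip knob in the centre of the cover: 24 mm in diameter, from 22 to 44 mm above the cover's underside, that is 119 to 141 mm above the table; the point lies at 131 mm. 141 mm from the pivot; cover closed, it lies over the centre of the box. Its own x and y axes turn with the cover.
- stand: Light white plastic stand (150 g), loose, 200 x 44 mm and 45 mm high, origin at the centre of its underside, long side along its x. Four square sockets 28 mm wide at x = -75, -25, 25 and 75 mm, y = 0, open at the top, floor 8 mm above the underside.
- wing1 (a joint): Turn of the steel wing screw wing1, held captive in the cover, clockwise seen from above: 2.6 rad is fully home (hard stop), 1.3 half way; friction 0.06 N m, it stays where it is left. With the cover closed it lies at x = -84, y = -84 mm from the box's centre, along the box's axes; wing3 is diagonally opposite.
- wing1_grip (a point): Point on the axis of wing1, inside its wing blade, 131 mm above the table. The blade is 42 to 50 mm long, 9 mm thick and 26 mm high (117 to 143 mm above the table; cover's top at 107 mm); the point's own x axis points along the blade and turns with it, so at turn 0 the blade is parallel to the cover's x (the box's x when closed).
- wing2 (a joint): Turn of the steel wing screw wing2, held captive in the cover, clockwise seen from above: 2.6 rad is fully home (hard stop), 1.3 half way; friction 0.06 N m, it stays where it is left. With the cover closed it lies at x = -84, y = +84 mm from the box's centre, along the box's axes; wing4 is diagonally opposite.
- wing2_grip (a point): Point on the axis of wing2, inside its wing blade, 131 mm above the table. The blade is 42 to 50 mm long, 9 mm thick and 26 mm high (117 to 143 mm above the table; cover's top at 107 mm); the point's own x axis points along the blade and turns with it, so at turn 0 the blade is parallel to the cover's x (the box's x when closed).
- wing3 (a joint): Turn of the steel wing screw wing3, held captive in the cover, clockwise seen from above: 2.6 rad is fully home (hard stop), 1.3 half way; friction 0.06 N m, it stays where it is left. With the cover closed it lies at x = +84, y = +84 mm from the box's centre, along the box's axes; wing1 is diagonally opposite.
- wing3_grip (a point): Point on the axis of wing3, inside its wing blade, 131 mm above the table. The blade is 42 to 50 mm long, 9 mm thick and 26 mm high (117 to 143 mm above the table; cover's top at 107 mm); the point's own x axis points along the blade and turns with it, so at turn 0 the blade is parallel to the cover's x (the box's x when closed).
- wing4 (a joint): Turn of the steel wing screw wing4, held captive in the cover, clockwise seen from above: 2.6 rad is fully home (hard stop), 1.3 half way; friction 0.06 N m, it stays where it is left. With the cover closed it lies at x = +84, y = -84 mm from the box's centre, along the box's axes; wing2 is diagonally opposite.
- wing4_grip (a point): Point on the axis of wing4, inside its wing blade, 131 mm above the table. The blade is 42 to 50 mm long, 9 mm thick and 26 mm high (117 to 143 mm above the table; cover's top at 107 mm); the point's own x axis points along the blade and turns with it, so at turn 0 the blade is parallel to the cover's x (the box's x when closed).
- cart1: Drying cartridge, may be absent: a grey cylinder with metal ends, 24 mm in diameter and 80 mm long, about 60 g. Origin at its centre, z along its axis. It starts upright in a socket of the stand, its top 88 mm above the table, with 43 mm standing out of the stand.
- cart2: Drying cartridge, may be absent: a grey cylinder with metal ends, 24 mm in diameter and 80 mm long, about 60 g. Origin at its centre, z along its axis. It starts upright in a socket of the stand, its top 88 mm above the table, with 43 mm standing out of the stand.
- cart3: Drying cartridge, may be absent: a grey cylinder with metal ends, 24 mm in diameter and 80 mm long, about 60 g. Origin at its centre, z along its axis. It starts upright in a socket of the stand, its top 88 mm above the table, with 43 mm standing out of the stand.
- cart4: Drying cartridge, may be absent: a grey cylinder with metal ends, 24 mm in diameter and 80 mm long, about 60 g. Origin at its centre, z along its axis. It starts upright in a socket of the stand, its top 88 mm above the table, with 43 mm standing out of the stand.
- spanner: Bystander: steel spanner, 160 mm, lying on the table; origin under its middle.
- oiler: Bystander: white plastic oil bottle, 48 mm in diameter, 110 mm high, origin at the centre of its underside.
- reel: Bystander: small reel, 68 mm in diameter, 38 mm high, origin at the centre of its underside.

How it is judged:
By the outcome, as a careful person would: the job done as asked, in the order asked, and still so for the second after the job is handed in, with the robot touching nothing.
Of cart1, cart2, cart3, cart4 only 2 to 4 are there at a start; the rules pass over those that are not, and their reading is None.
At some moment in a run one of stand may be knocked a few centimetres aside while the robot is not near it.
Once in a run the grip may slacken for a moment while it holds something.
It also fails if it takes over 210 s, if anything falls off the work surface, if the arm or the gripper's body presses on something with over 40 N, if the wrist force passes 120 N, or if a joint passes its speed limit or range.

### The arm

A 6-joint arm with a two-finger parallel gripper is mounted at the origin on the work surface. World frame = base frame: x ahead of the robot, y to its left, z up, the work surface at z = 0. Lengths are in m, angles in rad, forces in N, time in s.
With the tool pointing down it reaches from about 0.35 to 0.775 m from the base axis. Payload 7.3 kg.
Tool frame: the origin (TCP) lies at the very end of the fingers, on their centre line; the grasp point (between the pads) lies 19 mm behind it; z points along the fingers, x is the direction in which the jaws open and shut, and the axes are right-handed (so a half turn about z gives the same grasp; the last joint's range is limited). The gripper opens to 92 mm and grips with 3 to 60 N. Pads are 19 mm wide; open, the fingers measure 130 mm over their backs; the gripper's body (75 mm by 190 mm) begins 47 mm behind the grasp point.
Start: joints at [0.976, 0.342, 1.524, -0, 1.275, -0.146], TCP at [0.228, 0.473, 0.198] pointing down, gripper open.
Joint ranges: [-2.53, 2.53], [-0.77, 2.02], [0.04, 2.7], [-1, 4.14], [0.28, 2.66], [-3.11, 3.11]. Speed limits (rad/s): [2.57, 2.57, 3.14, 3.14, 3.14, 3.14].

### API

Orientations are given as [roll, pitch, yaw] about the fixed x, y, z axes, in that order (R = Rz(yaw) Ry(pitch) Rx(roll)).
In Python, from cell import robot, read_camera, nets gives the robot as it stands. The module is installed in compiled form; this text tells all that it offers.
- The arm moves only by the tool carry_out, never from a script. Its arguments are lists of equal length, an entry for each row: "translation": the shift along the tool's x, y, z in m, a list of three; "turn": the turn, a rotation vector about the tool's x, y, z in rad, a list of three; "gripper": the gripper's target within -1 to 1 (shut at 1, half-way at 0, fully open at -1). A call has 1 to 10 rows; each row shifts and turns the commanded pose from where the row before left it, along the tool's axes as they then stand; what a row does not reach is not made up. A row lasts 1/10 s, in which the tool goes at most 50 mm and 8.59 degrees, less where a joint would pass 70% of its speed; a pose out of reach is approached as far as the arm can. A call with a gripper value outside its range is refused whole. The fingers move at their own pace and stop on an object; "squeeze" is the grip in N (left out, the last holds). Time passes only in rows, so rows that do not move let the fingers close. It gives the time, the measured TCP pose, the force and the opening at its end, in the units of the state.
- robot.observe(): the state, without advancing time (a new reading comes with each control period).
- read_camera(name): name is "scene" or "top" or "wrist"; returns a dict with "img" (384x512x3 uint8, red, green, blue), "fx", "fy", "cx", "cy" (pixels), "world_from_camera" (4x4, takes a point from camera to world coordinates). Camera axes: x right, y down, z forward; pixel columns grow to the right and rows downward; lengths in m; the calibration is good to about 2 mm. A picture is of the moment at which its call begins. There is no depth.
- robot.hand_in(): hands the job in, once; it reports no verdict.
Trained networks look in a picture, given as the dict that the camera call returned (one of the last four; its "shot" number tells which), for a name from the list of things; names that differ only in an ending like _2 or _b are one class to them, and where a whole thing is asked for, a point or a joint stands for the part that bears it (a point fixed in the world has none). Each returns a list of dicts, best first, with "score" (0 to 1); they miss things now and then, are a little off and sometimes report something else, mostly with a low value. They report only what shows in the picture. A call takes as long as a camera call.
- nets.regions_of(picture, name): "region" (384x512 bool, what is visible of it) and "pixel" ([column, row] in pixels, amid what is visible of it).
- nets.tip_of(picture, name): "pixel" ([column, row] in pixels: a listed point, or the origin of a listed thing).
The state is a dict: "time": time; "qpos": joint angles; "qvel": joint speeds; "joint_efforts": joint torques, N m; "tool_pos": TCP position; "tool_rot": TCP orientation; "contact_force": force on the tool from outside, world axes, zero at the start; "torque": the same for the moment, N m; "opening": finger opening in m.
Only numpy, scipy, OpenCV 4.12 (cv2) and the standard library are available. Lean on these libraries where they do the work, as an engineer would, in place of code of your own. Each camera call takes 0.05 s, during which the arm holds its last target. There are 200 camera calls.

## Working session

There is one attempt and no reset: what is moved stays moved. The work goes in short steps, Python scripts to look and compute and a tool call to move; the robot and the scene stay as the last step left them, time stands still between calls to the robot, and variables do not carry over. Pictures are saved under pics/ and viewed, about 12 in all and at most 16, crops included, and the job is handed in when it is done.

Besides the shell and the picture viewer there is one more tool, called in YAML: its name, and indented under it one key for each argument. carry_out: Moves the arm, as the interface text tells. Its arguments: {"type":"object","properties":{"translation":{"type":"array","items":{"type":"array","items":{"type":"number"}}},"turn":{"type":"array","items":{"type":"array","items":{"type":"number"}}},"gripper":{"type":"array","items":{"type":"number"}},"squeeze":{"type":"number"}},"required":["translation","turn","gripper"]}

```bash
mkdir -p pics; ls; cat > h.py <<'E'
import numpy as np, cv2
from cell import robot, read_camera, nets
def ray(p,px):
    T=np.array(p["world_from_camera"]);d=T[:3,:3]@np.array([(px[0]-p["cx"])/p["fx"],(px[1]-p["cy"])/p["fy"],1.0]);return T[:3,3],d
def at_z(p,px,z):
    o,d=ray(p,px);return o+d*(z-o[2])/d[2]
def proj(p,X):
    T=np.linalg.inv(np.array(p["world_from_camera"]));c=T[:3,:3]@np.array(X)+T[:3,3];return np.array([p["fx"]*c[0]/c[2]+p["cx"],p["fy"]*c[1]/c[2]+p["cy"]])
def save(p,n,crop=None,s=1):
    im=p["img"][:,:,::-1]
    if crop: im=im[crop[1]:crop[3],crop[0]:crop[2]]
    cv2.imwrite("pics/"+n,cv2.resize(im,None,fx=s,fy=s,interpolation=cv2.INTER_CUBIC))
E
python3 - <<'E'
from h import *
print(robot.observe())
t=read_camera("top");s=read_camera("scene")
im=np.vstack([t["img"],s["img"]])[:,:,::-1]
cv2.imwrite("pics/a.png",cv2.resize(im,None,fx=.78,fy=.78)); save(t,"top0.png",s=1.5)
print(t["world_from_camera"],s["world_from_camera"])
Z=dict(box=0,cover_knob=.131,stand=0,wing1_grip=.131,wing2_grip=.131,wing3_grip=.131,wing4_grip=.131,cart1=.048,spanner=0,oiler=0,reel=0)
for n,z in Z.items():
  for nm,p in(("t",t),("s",s)):
    print(n,nm,[(round(r["score"],2),np.round(r["pixel"]).tolist(),np.round(at_z(p,r["pixel"],z)[:2],3).tolist()) for r in nets.tip_of(p,n)][:5])
E
```

```text
pics
{'time': 0.0, 'qpos': array([ 9.75979731e-01,  3.42730583e-01,  1.52502105e+00, -4.33138387e-05,
        1.27536103e+00, -1.46026747e-01]), 'qvel': array([ 1.29149874e-03, -1.12969216e-05,  2.60045409e-04,  9.11908189e-05,
       -1.94305024e-03, -5.81005673e-04]), 'joint_efforts': array([ 7.42549637e-04, -4.31242847e+01, -2.44219762e+01,  7.19135092e-02,
        5.58130431e-02, -1.15982975e-04]), 'tool_pos': array([0.22753928, 0.47263688, 0.19703949]), 'tool_rot': array([-3.14141246e+00,  1.50985555e-03,  1.12201926e+00]), 'contact_force': array([-0.04753758,  0.51902162, -0.45403405]), 'torque': array([-0.01593811,  0.01919653,  0.01663408]), 'opening': 0.09217721892651048}
[[-0.00921281 -0.99167117  0.12846564  0.32843409]
 [-0.99990072  0.00776614 -0.01175755 -0.04776416]
 [ 0.01066195 -0.12856121 -0.99164426  1.38306529]
 [ 0.          0.          0.          1.        ]] [[-0.57310704  0.64925422 -0.50001729  0.95884014]
 [ 0.81929562  0.46691694 -0.33278109  0.24452303]
 [ 0.01740701 -0.60038116 -0.79952452  0.83803813]
 [ 0.          0.          0.          1.        ]]

[... 834 characters left out ...]
6, [223.0, 166.0], [0.502, -0.14])]
wing4_grip t [(0.48, [246.0, 144.0], [0.633, -0.046]), (0.41, [286.0, 147.0], [0.624, -0.166])]
wing4_grip s [(0.8, [217.0, 228.0], [0.64, -0.05])]
cart1 t [(0.53, [131.0, 214.0], [0.434, 0.309]), (0.42, [130.0, 198.0], [0.485, 0.313])]
cart1 s [(0.7, [405.0, 285.0], [0.484, 0.318]), (0.69, [411.0, 267.0], [0.437, 0.314])]
spanner t [(0.64, [316.0, 246.0], [0.33, -0.269])]
spanner s [(0.54, [226.0, 138.0], [0.33, -0.268])]
oiler t [(0.72, [362.0, 172.0], [0.567, -0.426])]
oiler s [(0.58, [132.0, 166.0], [0.559, -0.41]), (0.47, [150.0, 165.0], [0.528, -0.371])]
reel t [(0.56, [357.0, 212.0], [0.439, -0.402])]
reel s [(0.96, [161.0, 136.0], [0.431, -0.423])]
```

View pics/top0.png

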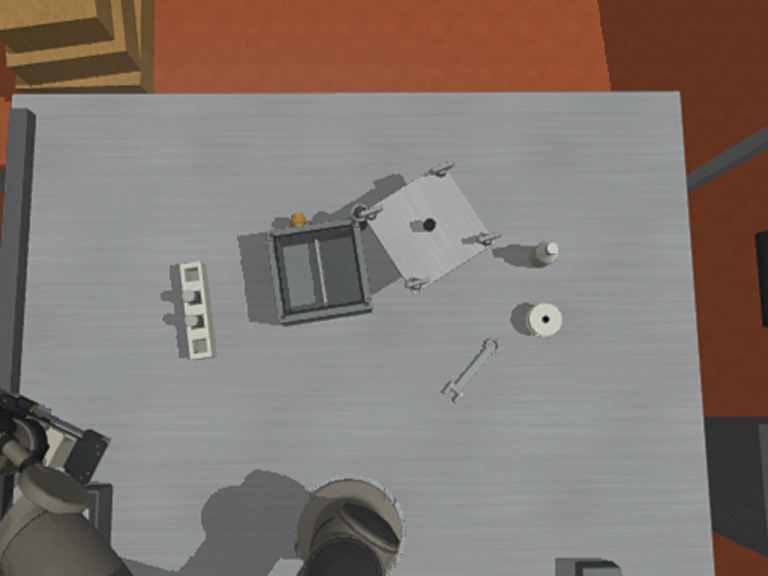

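```bash
cat >> h.py <<'E'
from scipy.spatial.transform import Rotation as R
def plan(x,y,z,yaw,turn_first=True):
    s=robot.observe();P=np.array(s["tool_pos"]);A=R.from_euler("xyz",s["tool_rot"]);B=R.from_euler("xyz",[np.pi,0,yaw])
    rv=(A.inv()*B).as_rotvec();d=np.array([x,y,z])-P
    print("turn",np.round(rv,3),"trans after turn",np.round(B.inv().apply(d),4),"trans before turn",np.round(A.inv().apply(d),4),"pos",np.round(P,4),"yaw",round(s["tool_rot"][2],3),"q6",round(s["qpos"][5],2),"t",s["time"])
E
python3 - <<'E'
from h import *
plan(.46,.3135,.2,1.65)
E
```

```text
turn [ 0.    -0.    -0.528] trans after turn [-0.1774  0.2189 -0.0023] trans before turn [-0.043   0.2784 -0.0023] pos [0.2278 0.473  0.1977] yaw 1.122 q6 -0.15 t 1.2
```

carry_out:
  translation:
    - [0,0,0]
    - [0,0,0]
    - [0,0,0]
    - [0,0,0]
    - [-0.029,0.0365,0]
    - [-0.029,0.0365,0]
    - [-0.029,0.0365,0]
    - [-0.029,0.0365,0]
    - [-0.029,0.0365,0]
    - [-0.029,0.0365,0]
  turn:
    - [0,0,-0.132]
    - [0,0,-0.132]
    - [0,0,-0.132]
    - [0,0,-0.132]
    - [0,0,0]
    - [0,0,0]
    - [0,0,0]
    - [0,0,0]
    - [0,0,0]
    - [0,0,0]
  gripper: [-1,-1,-1,-1,-1,-1,-1,-1,-1,-1]
  squeeze: 25

```text
time: 2.2
tool_pos: [0.4613, 0.3157, 0.1979]
tool_rot: [3.141, -0.0, 1.65]
contact_force: [0.4, 0.6, 1.2]
opening: 0.0921
```

```bash
python3 - <<'E'
from h import *
plan(.4355,.3115,.14,1.65)
w=read_camera("wrist");save(w,"w1.png")
t=read_camera("top");save(t,"t1.png",(140,120,360,280),3.6)
print(w["world_from_camera"])
for n,z in dict(stand=0,cart1=.048).items():
  for nm,p in(("w",w),("t",t)):
    print(n,nm,[(round(r["score"],2),np.round(r["pixel"]).tolist(),np.round(at_z(p,r["pixel"],z)[:2],4).tolist()) for r in nets.tip_of(p,n)][:5])
E
```

```text
turn [ 0. -0. -0.] trans after turn [-0.0021 -0.026   0.0579] trans before turn [-0.0021 -0.0261  0.0579] pos [0.4613 0.3157 0.1979] yaw 1.65 q6 -1.19 t 2.2
[[-7.92474511e-02  9.65213946e-01  2.49162357e-01  3.94209599e-01]
 [ 9.96854972e-01  7.67132672e-02  1.98806128e-02  3.10691781e-01]
 [ 7.49862377e-05  2.49954222e-01 -9.68257652e-01  3.86409524e-01]
 [ 0.00000000e+00  0.00000000e+00  0.00000000e+00  1.00000000e+00]]
stand w [(0.79, [253.0, 166.0], [0.462, 0.3169])]
stand t [(0.97, [134.0, 208.0], [0.4556, 0.3131]), (0.63, [318.0, 246.0], [0.3303, -0.2727])]
cart1 w [(0.89, [254.0, 194.0], [0.4858, 0.3197])]
cart1 t [(0.61, [130.0, 216.0], [0.4286, 0.3117])]
```

View pics/w1.png

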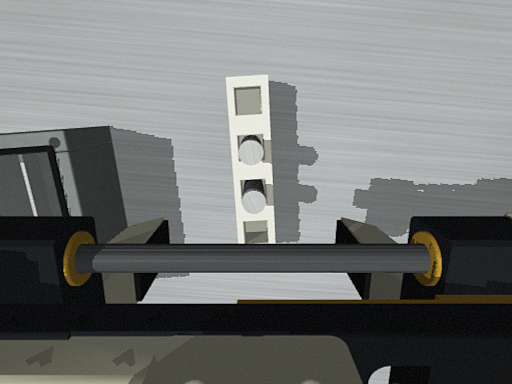

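View pics/t1.png

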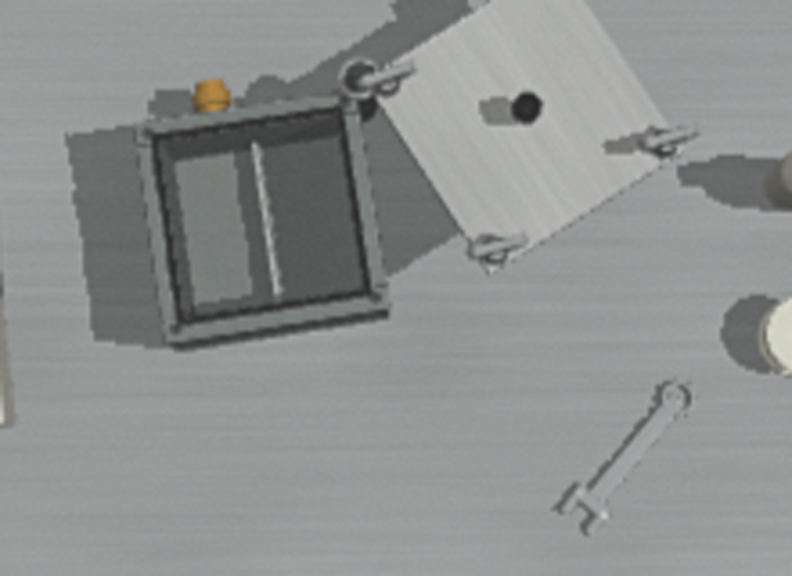

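```bash
python3 - <<'E'
from h import *
w=read_camera("wrist");t=read_camera("top")
for px in((251,157),(253,202)): print("cart top",at_z(w,px,.088))
T=dict(TL=(145,127),TR=(352,97),BR=(388,300),BL=(172,338))
pts=np.array([at_z(t,(140+u/3.6,120+v/3.6),.095)[:2] for u,v in T.values()]);print(pts,pts.mean(0))
loc=np.array([[95,95],[95,-95],[-95,-95],[-95,95]])/1e3
M,_=cv2.estimateAffinePartial2D(loc,pts);print(M,np.arctan2(M[1,0],M[0,0]),np.hypot(M[1,0],M[0,0]))
print("err",pts-(loc@M[:,:2].T+M[:,2]),"pivot",M@[.1,-.1,1])
for n in("cart1","cart2"): print([(round(r["score"],2),np.round(r["pixel"]).tolist(),r["region"].sum()) for r in nets.regions_of(w,n)])
b=nets.regions_of(t,"box")
for r in b[:2]: print(r["score"],cv2.minAreaRect(np.argwhere(r["region"])[:,::-1].astype(np.float32)))
E
```

```text
cart top [0.43510269 0.31496865 0.088     ]
cart top [0.48061078 0.32061408 0.088     ]
[[ 0.60729304  0.15262486]
 [ 0.63199133 -0.02210817]
 [ 0.45897132 -0.05120746]
 [ 0.42877127  0.12813612]] [0.53175674 0.05186134]
[[ 0.92844524 -0.14274526  0.53175673]
 [ 0.14274526  0.92844524  0.05186134]] 0.1525520377399821 0.9393544460001862
err [[ 0.00089481 -0.00099958]
 [-0.00152849  0.00067199]
 [ 0.00185609 -0.0013057 ]
 [-0.00122236  0.00163328]] pivot [ 0.63887578 -0.02670866]
[(0.8, [252.0, 197.0], np.int64(653)), (0.56, [248.0, 153.0], np.int64(616))]
[(0.8, [252.0, 197.0], np.int64(653)), (0.56, [248.0, 153.0], np.int64(616))]
0.74 ((252.14999389648438, 164.95001220703125), (78.42448425292969, 157.79766845703125), 71.56504821777344)
0.55 ((315.51239013671875, 245.37376403808594), (11.116842269897461, 49.32218933105469), 39.28940963745117)
```

carry_out:
  translation:
    - [0,-0.026,0]
    - [0,0,0.04]
    - [0,0,0.04]
    - [0,0,0.03]
    - [0,0,0.02]
    - [0,0,0.013]
    - [0,0,0]
    - [0,0,0]
    - [0,0,0]
    - [0,0,0]
  turn:
    - [0,0,0]
    - [0,0,0]
    - [0,0,0]
    - [0,0,0]
    - [0,0,0]
    - [0,0,0]
    - [0,0,0]
    - [0,0,0]
    - [0,0,0]
    - [0,0,0]
  gripper: [-1,-1,-1,-1,-1,-1,-1,1,1,1]
  squeeze: 25

```text
time: 3.75
tool_pos: [0.4345, 0.3153, 0.0557]
tool_rot: [3.14, -0.001, 1.65]
contact_force: [-0.7, -1.0, -0.1]
opening: 0.0726
```

carry_out:
  translation:
    - [0,0,0]
    - [0,0,0]
    - [0,0,0]
    - [0,0,0]
  turn:
    - [0,0,0]
    - [0,0,0]
    - [0,0,0]
    - [0,0,0]
  gripper: [1,1,1,1]

```text
time: 4.15
tool_pos: [0.434, 0.3148, 0.0548]
tool_rot: [3.141, -0.0, 1.65]
contact_force: [-0.4, -0.1, -0.9]
opening: 0.0403
```

carry_out:
  translation:
    - [0,0,0]
    - [0,0,0]
    - [0,0,0]
    - [0,0,0]
    - [0,0,0]
    - [0,0,-0.005]
    - [0,0,-0.01]
    - [0,0,-0.02]
    - [0,0,-0.03]
    - [0,0,-0.035]
  turn:
    - [0,0,0]
    - [0,0,0]
    - [0,0,0]
    - [0,0,0]
    - [0,0,0]
    - [0,0,0]
    - [0,0,0]
    - [0,0,0]
    - [0,0,0]
    - [0,0,0]
  gripper: [1,1,1,1,1,1,1,1,1,1]

```text
time: 5.15
tool_pos: [0.4334, 0.3146, 0.1558]
tool_rot: [-3.14, 0.0, 1.65]
contact_force: [-0.1, -0.2, -0.7]
opening: 0.0221
```

```bash
python3 - <<'E'
from h import *
print(robot.observe()["opening"],robot.observe()["contact_force"])
Rb=R.from_euler("z",.1526);c=np.array([.532,.052,0])
for l in((-.035,.034,0),(.035,.034,0)): print(c+Rb.apply(l))
g=c+Rb.apply((.035,.034,0)); plan(g[0],g[1],.155,1.72)
w=read_camera("wrist");save(w,"w2.png")
E
```

```text
0.02208141108330351 [-0.13522458 -0.20473857 -0.68655115]
[0.49223844 0.0802846  0.        ]
[0.56142499 0.09092519 0.        ]
turn [-0.001  0.    -0.07 ] trans after turn [-0.2402  0.0934  0.0008] trans before turn [-0.2331  0.11    0.0008] pos [0.4334 0.3146 0.1558] yaw 1.65 q6 -1.17 t 5.15
```

View pics/w2.png

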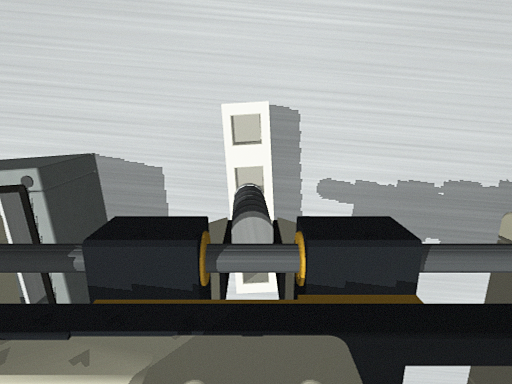

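carry_out:
  translation:
    - [0,0,-0.015]
    - [-0.03,0.012,0]
    - [-0.04,0.0155,0]
    - [-0.045,0.0175,0]
    - [-0.045,0.0175,0]
    - [-0.045,0.0175,0]
    - [-0.035,0.0134,0]
    - [0,0,0]
    - [0,0,0]
  turn:
    - [0,0,-0.07]
    - [0,0,0]
    - [0,0,0]
    - [0,0,0]
    - [0,0,0]
    - [0,0,0]
    - [0,0,0]
    - [0,0,0]
    - [0,0,0]
  gripper: [1,1,1,1,1,1,1,1,1]

```text
time: 6.1
tool_pos: [0.5621, 0.0908, 0.17]
tool_rot: [3.141, -0.0, 1.718]
contact_force: [-0.7, 0.2, -1.0]
opening: 0.0222
```

```bash
python3 - <<'E'
from h import *
plan(.5614,.0909,.055,1.72); print(robot.observe()["opening"])
w=read_camera("wrist");save(w,"w3.png")
t=read_camera("top");print([(round(r["score"],2),np.round(at_z(t,r["pixel"],0)[:2],3)) for r in nets.tip_of(t,"stand")], [(round(r["score"],2),np.round(at_z(t,r["pixel"],0.048)[:2],3)) for r in nets.tip_of(t,"cart1")])
E
```

```text
turn [ 0.    -0.    -0.002] trans after turn [ 0.0002 -0.0007  0.115 ] trans before turn [ 0.0002 -0.0007  0.115 ] pos [0.5621 0.0908 0.17  ] yaw 1.718 q6 -1.69 t 6.1
0.02215924398475877
[(0.74, array([0.451, 0.302]))] [(0.65, array([0.487, 0.307]))]
```

View pics/w3.png

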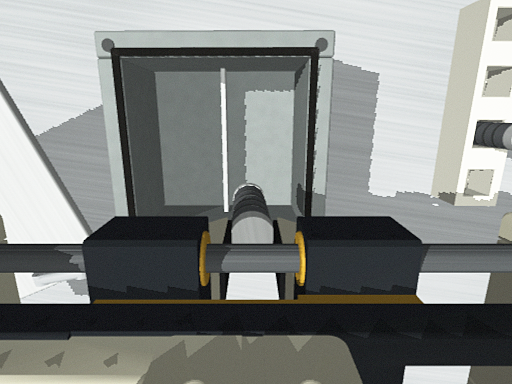

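carry_out:
  translation:
    - [0,0,0.03]
    - [0,0,0.035]
    - [0,0,0.03]
    - [0,0,0.013]
    - [0,0,0.005]
    - [0,0,0.003]
    - [0,0,0]
    - [0,0,0]
  turn:
    - [0,0,0]
    - [0,0,0]
    - [0,0,0]
    - [0,0,0]
    - [0,0,0]
    - [0,0,0]
    - [0,0,0]
    - [0,0,0]
  gripper: [1,1,1,1,1,1,1,1]

```text
time: 7.1
tool_pos: [0.5628, 0.0915, 0.055]
tool_rot: [3.139, 0.0, 1.72]
contact_force: [-0.3, -0.1, -0.5]
opening: 0.0223
```

carry_out:
  translation:
    - [0,0,0.002]
    - [0,0,0]
    - [0,0,0]
    - [0,0,0]
    - [0,0,0]
    - [0,0,-0.01]
    - [0,0,-0.03]
    - [0,0,-0.045]
    - [0,0,-0.045]
  turn:
    - [0,0,0]
    - [0,0,0]
    - [0,0,0]
    - [0,0,0]
    - [0,0,0]
    - [0,0,0]
    - [0,0,0]
    - [0,0,0]
    - [0,0,0]
  gripper: [1,1,0.28,0.28,0.28,0.28,0.28,0.28,0.28]

```text
time: 8.0
tool_pos: [0.5615, 0.0914, 0.1835]
tool_rot: [-3.141, -0.0, 1.72]
contact_force: [1.0, 0.5, -0.3]
opening: 0.0328
```

```bash
python3 - <<'E'
from h import *
plan(.485,.3185,.19,1.66); print(robot.observe()["opening"])
t=read_camera("top");print([(round(r["score"],2),np.round(at_z(t,r["pixel"],0)[:2],3)) for r in nets.tip_of(t,"stand")], [(round(r["score"],2),np.round(at_z(t,r["pixel"],0.048)[:2],3)) for r in nets.tip_of(t,"cart1")])
E
```

```text
turn [-0.001 -0.     0.06 ] trans after turn [ 0.233  -0.0559 -0.0065] trans before turn [ 0.2359 -0.0418 -0.0064] pos [0.5615 0.0914 0.1835] yaw 1.72 q6 -1.69 t 8.0
0.032809462158093126
[(0.83, array([0.456, 0.304]))] [(0.57, array([0.488, 0.316]))]
```

carry_out:
  translation:
    - [0,0,-0.012]
    - [0.04,-0.014,0]
    - [0.043,-0.015,0]
    - [0.045,-0.0155,0]
    - [0.045,-0.0155,0]
    - [0.04,-0.014,0]
    - [0.02,-0.007,0]
    - [0,0,0]
  turn:
    - [0,0,0.06]
    - [0,0,0]
    - [0,0,0]
    - [0,0,0]
    - [0,0,0]
    - [0,0,0]
    - [0,0,0]
    - [0,0,0]
  gripper: [-0.3,-0.9,-0.9,-0.9,-0.9,-0.9,-0.9,-0.9]

```text
time: 8.95
tool_pos: [0.4584, 0.3185, 0.1926]
tool_rot: [-3.139, 0.0, 1.664]
contact_force: [-0.5, -0.4, -0.3]
opening: 0.0867
```

```bash
python3 - <<'E'
from h import *
w=read_camera("wrist");print([(round(r["score"],2),np.round(r["pixel"]),np.round(at_z(w,r["pixel"],0)[:2],3)) for r in nets.tip_of(w,"stand")], [(round(r["score"],2),np.round(r["pixel"]),np.round(at_z(w,r["pixel"],0.048)[:2],3)) for r in nets.tip_of(w,"cart1")])
print(proj(w,(.485,.3185,.048)),proj(w,(.46,.3163,0)))
plan(.485,.3185,.055,1.66); print(robot.observe()["opening"])
E
```

```text
[(0.61, array([251., 168.]), array([0.46 , 0.318]))] []
[249.5542141  197.37389611] [249.93851196 167.89041749]
turn [-0.001  0.001 -0.   ] trans after turn [0.0009 0.0247 0.138 ] trans before turn [0.001  0.0248 0.138 ] pos [0.4605 0.3154 0.193 ] yaw 1.66 q6 -1.2 t 9.1
0.08703561890820684
```

Stand is where expected; go down on the second cartridge.

carry_out:
  translation:
    - [0.001,0.025,0]
    - [0,0,0.04]
    - [0,0,0.04]
    - [0,0,0.03]
    - [0,0,0.018]
    - [0,0,0.01]
    - [0,0,0]
    - [0,0,0]
    - [0,0,0]
    - [0,0,0]
  turn:
    - [0,0,0]
    - [0,0,0]
    - [0,0,0]
    - [0,0,0]
    - [0,0,0]
    - [0,0,0]
    - [0,0,0]
    - [0,0,0]
    - [0,0,0]
    - [0,0,0]
  gripper: [-0.9,-0.9,-0.9,-0.9,-0.9,-0.9,1,1,1,1]

```text
time: 10.1
tool_pos: [0.486, 0.3197, 0.0569]
tool_rot: [3.14, -0.001, 1.66]
contact_force: [-0.3, 0.3, -0.2]
opening: 0.0597
```

carry_out:
  translation:
    - [0,0,0]
    - [0,0,0]
    - [0,0,0]
    - [0,0,0]
    - [0,0,0]
    - [0,0,0]
    - [0,0,0]
  turn:
    - [0,0,0]
    - [0,0,0]
    - [0,0,0]
    - [0,0,0]
    - [0,0,0]
    - [0,0,0]
    - [0,0,0]
  gripper: [1,1,1,1,1,1,1]

```text
time: 10.8
tool_pos: [0.4854, 0.3195, 0.0557]
tool_rot: [3.142, -0.0, 1.66]
contact_force: [-0.5, 0.2, 0.6]
opening: 0.0217
```

carry_out:
  translation:
    - [0,0,-0.005]
    - [0,0,-0.01]
    - [0,0,-0.02]
    - [0,0,-0.03]
    - [0,0,-0.035]
    - [0,0,-0.015]
    - [0,0,0]
  turn:
    - [0,0,0]
    - [0,0,0]
    - [0,0,0]
    - [0,0,0]
    - [0,0,0]
    - [0,0,0]
    - [0,0,0]
  gripper: [1,1,1,1,1,1,1]

```text
time: 11.5
tool_pos: [0.4868, 0.3202, 0.1743]
tool_rot: [3.136, -0.002, 1.66]
contact_force: [0.2, 0.2, -0.5]
opening: 0.0217
```

```bash
python3 - <<'E'
from h import *
plan(.4922,.0803,.17,1.72); print(robot.observe()["opening"])
w=read_camera("wrist");save(w,"w4.png",s=.8)
E
```

```text
turn [ 0.006 -0.002 -0.06 ] trans after turn [-0.2381 -0.0303  0.0043] trans before turn [-0.2395 -0.016   0.0036] pos [0.4868 0.3202 0.1743] yaw 1.66 q6 -1.21 t 11.5
0.02165833897789143
```

View pics/w4.png

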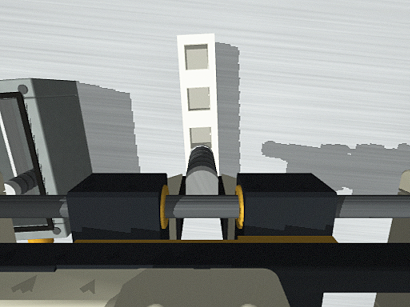

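carry_out:
  translation:
    - [0,0,0]
    - [-0.03,-0.004,0]
    - [-0.04,-0.005,0]
    - [-0.045,-0.006,0]
    - [-0.045,-0.006,0]
    - [-0.043,-0.005,0]
    - [-0.035,-0.004,0]
    - [0,0,0]
    - [0,0,0]
  turn:
    - [0,0,-0.06]
    - [0,0,0]
    - [0,0,0]
    - [0,0,0]
    - [0,0,0]
    - [0,0,0]
    - [0,0,0]
    - [0,0,0]
    - [0,0,0]
  gripper: [1,1,1,1,1,1,1,1,1]

```text
time: 12.45
tool_pos: [0.4904, 0.0792, 0.1697]
tool_rot: [-3.14, -0.001, 1.718]
contact_force: [-0.6, 0.3, -0.4]
opening: 0.0216
```

```bash
python3 - <<'E'
from h import *
plan(.4922,.0803,.055,1.72); print(robot.observe()["opening"])
s=read_camera("scene");t=read_camera("top");w=read_camera("wrist")
a=cv2.resize(s["img"][150:320,200:360],None,fx=3,fy=3);b=cv2.resize(w["img"],None,fx=.75*510/384*.98,fy=510/384)
cv2.imwrite("pics/c5.png",a[:,:,::-1])
for n in("t","s","w"):
  p=dict(t=t,s=s,w=w)[n]
  print(n,[(round(r["score"],2),np.round(r["pixel"]),np.round(at_z(p,r["pixel"],0.046)[:2],3)) for r in nets.tip_of(p,"cart1")])
E
```

```text
turn [-0.002 -0.001 -0.002] trans after turn [0.0008 0.0019 0.1147] trans before turn [0.0007 0.0021 0.1147] pos [0.4904 0.0792 0.1697] yaw 1.718 q6 -1.71 t 12.45
0.021618213346050054
t []
s [(0.85, array([309., 202.]), array([0.417, 0.05 ])), (0.81, array([289., 257.]), array([0.567, 0.087])), (0.49, array([182., 193.]), array([ 0.572, -0.215]))]
w []
```

View pics/c5.png

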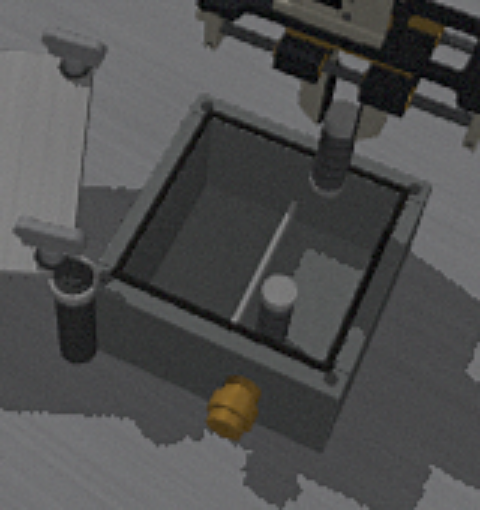

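carry_out:
  translation:
    - [0,0.002,0.03]
    - [0,0,0.035]
    - [0,0,0.03]
    - [0,0,0.013]
    - [0,0,0.005]
    - [0,0,0.003]
    - [0,0,0.001]
    - [0,0,0]
    - [0,0,0]
  turn:
    - [0,0,0]
    - [0,0,0]
    - [0,0,0]
    - [0,0,0]
    - [0,0,0]
    - [0,0,0]
    - [0,0,0]
    - [0,0,0]
    - [0,0,0]
  gripper: [1,1,1,1,1,1,1,1,1]

```text
time: 13.65
tool_pos: [0.4936, 0.08, 0.0545]
tool_rot: [3.14, 0.0, 1.72]
contact_force: [-1.1, 0.9, -1.0]
opening: 0.0218
```

carry_out:
  translation:
    - [0,0,0.001]
    - [0,0,0]
    - [0,0,0]
    - [0,0,0]
    - [0,0,-0.01]
    - [0,0,-0.03]
    - [0,0,-0.045]
    - [0,0,-0.045]
  turn:
    - [0,0,0]
    - [0,0,0]
    - [0,0,0]
    - [0,0,0]
    - [0,0,0]
    - [0,0,0]
    - [0,0,0]
    - [0,0,0]
  gripper: [1,0.28,0.28,0.28,0.28,0.28,0.28,0.28]

```text
time: 14.45
tool_pos: [0.4925, 0.08, 0.1845]
tool_rot: [-3.141, -0.0, 1.72]
contact_force: [1.5, -0.5, 0.8]
opening: 0.0331
```

```bash
python3 - <<'E'
from h import *
s=read_camera("scene");t=read_camera("top")
for n,z in dict(cart1=.046,cover_knob=.131,wing1_grip=.131,wing2_grip=.131,wing3_grip=.131,wing4_grip=.131).items():
  for nm,p in(("t",t),("s",s)):
    print(n,nm,[(round(r["score"],2),np.round(r["pixel"]).tolist(),np.round(at_z(p,r["pixel"],z)[:2],3).tolist()) for r in nets.tip_of(p,n)][:3])
im=np.hstack([cv2.resize(s["img"][80:330,80:380],None,fx=1.33,fy=1.33),cv2.resize(t["img"][90:215,200:350],None,fx=2.66,fy=2.66)])
cv2.imwrite("pics/c6.png",im[:,:,::-1])
# yaw of pivot & closed circle
plan(.614,-.163,.20,1.2)
E
```

```text
cart1 t []
cart1 s [(0.84, [303.0, 234.0], [0.499, 0.082]), (0.81, [291.0, 257.0], [0.565, 0.091])]
cover_knob t [(0.65, [287.0, 142.0], [0.636, -0.169])]
cover_knob s []
wing1_grip t [(0.48, [291.0, 111.0], [0.733, -0.182]), (0.35, [324.0, 159.0], [0.585, -0.278])]
wing1_grip s [(0.79, [135.0, 223.0], [0.727, -0.192])]
wing2_grip t []
wing2_grip s [(0.62, [151.0, 165.0], [0.595, -0.273])]
wing3_grip t [(0.65, [279.0, 189.0], [0.497, -0.144])]
wing3_grip s [(0.75, [222.0, 166.0], [0.503, -0.142])]
wing4_grip t [(0.39, [245.0, 138.0], [0.652, -0.045])]
wing4_grip s [(0.69, [220.0, 228.0], [0.635, -0.046])]
turn [-0.001  0.     0.52 ] trans after turn [-0.1826  0.2009 -0.0177] trans before turn [-0.2583  0.0836 -0.0178] pos [0.4929 0.08   0.1823] yaw 1.72 q6 -1.71 t 15.15
```

View pics/c6.png

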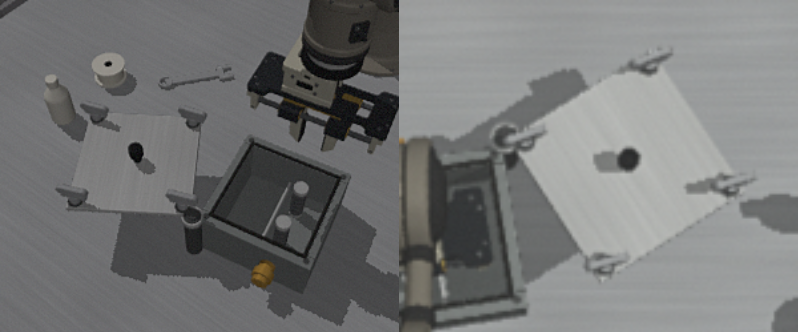

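```bash
python3 - <<'E'
from h import *
plan(.651,-.1785,.22,1.33)
E
```

```text
turn [-0.001 -0.     0.39 ] trans after turn [-0.2133  0.2152 -0.0377] trans before turn [-0.2791  0.1179 -0.0378] pos [0.4929 0.08   0.1823] yaw 1.72 q6 -1.71 t 15.15
```

carry_out:
  translation:
    - [0,0,-0.019]
    - [0,0,-0.019]
    - [0,0,0]
    - [-0.03,0.03,0]
    - [-0.03,0.031,0]
    - [-0.031,0.031,0]
    - [-0.031,0.031,0]
    - [-0.031,0.031,0]
    - [-0.03,0.031,0]
    - [-0.03,0.03,0]
  turn:
    - [0,0,0.13]
    - [0,0,0.13]
    - [0,0,0.13]
    - [0,0,0]
    - [0,0,0]
    - [0,0,0]
    - [0,0,0]
    - [0,0,0]
    - [0,0,0]
    - [0,0,0]
  gripper: [0,0,0,0,0,0,0,0,0,0]
  squeeze: 15

```text
time: 16.15
tool_pos: [0.6517, -0.1798, 0.2204]
tool_rot: [-3.141, -0.0, 1.33]
contact_force: [1.1, 0.1, -0.4]
opening: 0.046
```

```bash
python3 - <<'E'
from h import *
w=read_camera("wrist");save(w,"w7.png",s=1.3)
for n,z in dict(cover_knob=.131,wing1_grip=.131,wing2_grip=.131,wing3_grip=.131,wing4_grip=.131).items():
    print(n,[(round(r["score"],2),np.round(r["pixel"]).tolist(),np.round(at_z(w,r["pixel"],z)[:2],4).tolist()) for r in nets.tip_of(w,n)][:3])
for X in((.612,-.169,.131),(.646,-.0316,.111)): print(proj(w,X))
r=nets.regions_of(w,"cover_knob")
if r: ys,xs=np.nonzero(r[0]["region"]);print("knob reg",xs.min(),xs.max(),ys.min(),ys.max())
plan(.612,-.169,.116,1.33)
E
```

```text
cover_knob [(0.77, [260.0, 142.0], [0.614, -0.1628])]
wing1_grip [(0.65, [260.0, 266.0], [0.7336, -0.1918])]
wing2_grip [(0.73, [124.0, 144.0], [0.5864, -0.2824])]
wing3_grip []
wing4_grip [(0.81, [392.0, 142.0], [0.6424, -0.048])]
[252.872666   141.27642942]
[399.98536324 139.56278201]
knob reg 99 422 0 283
turn [-0.    -0.     0.001] trans after turn [-0.0015 -0.0395  0.105 ] trans before turn [-0.0015 -0.0395  0.105 ] pos [ 0.6508 -0.1769  0.221 ] yaw 1.331 q6 -1.71 t 16.5
```

View pics/w7.png

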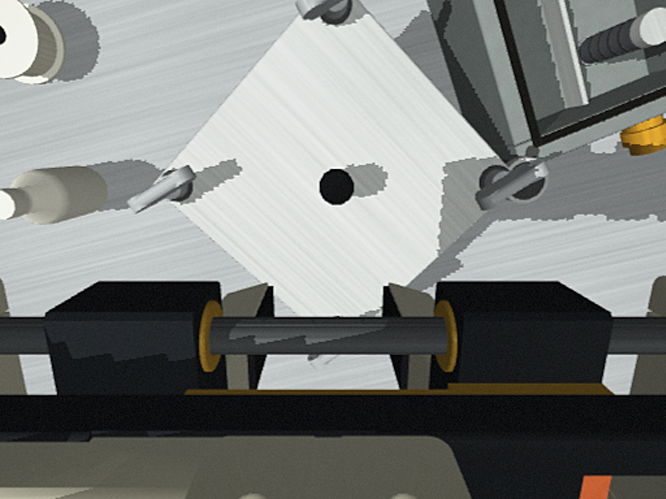

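carry_out:
  translation:
    - [0.004,-0.039,0]
    - [0,0,0.035]
    - [0,0,0.03]
    - [0,0,0.025]
    - [0,0,0.015]
    - [0,0,0]
    - [0,0,0]
    - [0,0,0]
    - [0,0,0]
    - [0,0,0]
  turn:
    - [0,0,0]
    - [0,0,0]
    - [0,0,0]
    - [0,0,0]
    - [0,0,0]
    - [0,0,0]
    - [0,0,0]
    - [0,0,0]
    - [0,0,0]
    - [0,0,0]
  gripper: [0,0,0,0,0,0,1,1,1,1]
  squeeze: 15

```text
time: 17.5
tool_pos: [0.6145, -0.165, 0.1166]
tool_rot: [3.14, 0.0, 1.33]
contact_force: [-0.1, -0.6, -0.7]
opening: 0.0186
```

carry_out:
  translation:
    - [0,0,0]
    - [0,0,0]
    - [0.001,-0.017,0]
    - [0.001,-0.017,0]
  turn:
    - [0,0,0]
    - [0,0,0]
    - [0,0,0.12]
    - [0,0,0.12]
  gripper: [1,1,1,1]

```text
time: 17.9
tool_pos: [0.5819, -0.1531, 0.1154]
tool_rot: [-3.141, 0.0, 1.085]
contact_force: [-0.2, 0.1, 0.1]
opening: 0.0005
```

```bash
python3 - <<'E'
from h import *
w=read_camera("wrist");s=read_camera("scene")
im=np.hstack([cv2.resize(s["img"][90:240,60:260],None,fx=2,fy=2),cv2.resize(w["img"],(400,300))])
cv2.imwrite("pics/c8.png",im[:,:,::-1])
for n in("cover_knob","wing1_grip","wing2_grip","wing3_grip","wing4_grip"):
  for nm,p in(("w",w),("s",s)):
    print(n,nm,[(round(r["score"],2),np.round(r["pixel"]).tolist(),np.round(at_z(p,r["pixel"],.131)[:2],4).tolist()) for r in nets.tip_of(p,n)][:3])
E
```

```text
cover_knob w [(0.78, [263.0, 278.0], [0.6153, -0.163]), (0.55, [202.0, 88.0], [0.499, -0.1397])]
cover_knob s [(0.82, [186.0, 192.0], [0.6071, -0.1604]), (0.56, [162.0, 138.0], [0.5168, -0.3118])]
wing1_grip w []
wing1_grip s [(0.55, [137.0, 222.0], [0.7235, -0.1905])]
wing2_grip w []
wing2_grip s [(0.78, [150.0, 163.0], [0.5918, -0.2787]), (0.63, [221.0, 165.0], [0.5022, -0.1453])]
wing3_grip w [(0.92, [202.0, 88.0], [0.4993, -0.1398])]
wing3_grip s [(0.6, [224.0, 164.0], [0.4973, -0.1411])]
wing4_grip w [(0.95, [448.0, 235.0], [0.6421, -0.0507])]
wing4_grip s [(0.74, [220.0, 228.0], [0.6348, -0.0453])]
```

View pics/c8.png

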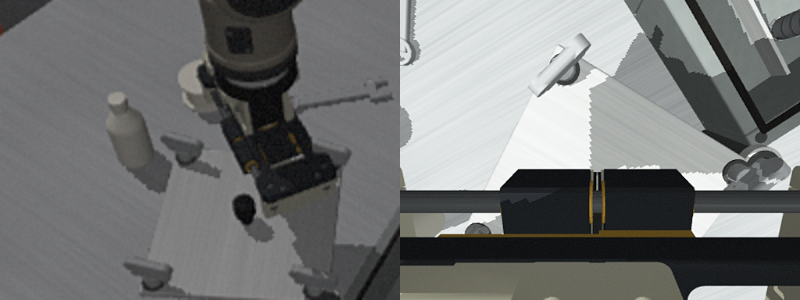

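carry_out:
  translation:
    - [0,0,-0.035]
    - [0,0,-0.02]
    - [0,0,0]
  turn:
    - [0,0,-0.12]
    - [0,0,-0.12]
    - [0,0,0]
  gripper: [0,0,0]

```text
time: 18.8
tool_pos: [0.5841, -0.1537, 0.1739]
tool_rot: [3.135, 0.001, 1.332]
contact_force: [-0.3, -0.1, -0.1]
opening: 0.0198
```

```bash
python3 - <<'E'
from h import *
w=read_camera("wrist");s=read_camera("scene");t=read_camera("top")
for n in("cover_knob","wing2_grip","wing4_grip"):
  for nm,p in(("w",w),("s",s),("t",t)):
    print(n,nm,[(round(r["score"],2),np.round(r["pixel"]).tolist(),np.round(at_z(p,r["pixel"],.131)[:2],4).tolist()) for r in nets.tip_of(p,n)][:3])
plan(.6145,-.164,.17,1.33)
print(robot.observe()["opening"])
E
```

```text
cover_knob w [(0.96, [249.0, 236.0], [0.6134, -0.1632]), (0.19, [472.0, 20.0], [0.4962, 0.0219])]
cover_knob s [(0.8, [186.0, 192.0], [0.6066, -0.1606]), (0.16, [226.0, 138.0], [0.4287, -0.1874])]
cover_knob t [(0.73, [286.0, 147.0], [0.6224, -0.1662])]
wing2_grip w [(0.5, [102.0, 240.0], [0.589, -0.2805]), (0.22, [247.0, 235.0], [0.6125, -0.1645])]
wing2_grip s [(0.64, [153.0, 164.0], [0.5916, -0.2718])]
wing2_grip t [(0.37, [329.0, 159.0], [0.5846, -0.2914]), (0.36, [360.0, 173.0], [0.5428, -0.3826])]
wing4_grip w [(0.84, [398.0, 238.0], [0.6437, -0.0461]), (0.36, [474.0, 23.0], [0.4984, 0.0231])]
wing4_grip s [(0.49, [219.0, 230.0], [0.6417, -0.0436])]
wing4_grip t [(0.41, [249.0, 143.0], [0.6365, -0.0553])]
turn [-0. -0. -0.] trans after turn [-0.003   0.034   0.0004] trans before turn [-0.003   0.034   0.0004] pos [ 0.5822 -0.153   0.1704] yaw 1.33 q6 -1.71 t 19.4
0.045776431511160204
```

carry_out:
  translation:
    - [-0.003,0.034,0]
    - [0,0,0.02]
    - [0,0,0.02]
    - [0,0,0.014]
    - [0,0,0.002]
    - [0,0,0]
    - [0,0,0]
    - [0,0,0]
    - [0,0,0]
    - [0,0,0]
  turn:
    - [0,0,0]
    - [0,0,0]
    - [0,0,0]
    - [0,0,0]
    - [0,0,0]
    - [0,0,0]
    - [0,0,0]
    - [0,0,0]
    - [0,0,0]
    - [0,0,0]
  gripper: [0,0,0,0,0,1,1,1,1,1]
  squeeze: 20

```text
time: 20.4
tool_pos: [0.6148, -0.1641, 0.1152]
tool_rot: [3.141, 0.0, 1.33]
contact_force: [0.7, 0.3, -0.2]
opening: 0.0105
```

carry_out:
  translation:
    - [0,0,0]
    - [0,0,0]
  turn:
    - [0,0,0]
    - [0,0,0]
  gripper: [1,1]

```text
time: 20.6
tool_pos: [0.6146, -0.164, 0.1148]
tool_rot: [3.141, -0.0, 1.33]
contact_force: [0.1, -0.1, 0.4]
opening: 0.0005
```

```bash
python3 - <<'E'
from h import *
w=read_camera("wrist");s=read_camera("scene");t=read_camera("top")
im=np.hstack([cv2.resize(s["img"][140:240,130:240],None,fx=4,fy=4,interpolation=2),cv2.resize(t["img"][100:200,240:330],None,fx=4,fy=4,interpolation=2)])
cv2.imwrite("pics/c9.png",im[:,:,::-1])
for n in("cover_knob","wing2_grip","wing4_grip"):
  for nm,p in(("w",w),("s",s),("t",t)):
    print(n,nm,[(round(r["score"],2),np.round(r["pixel"]).tolist(),np.round(at_z(p,r["pixel"],.131)[:2],4).tolist()) for r in nets.tip_of(p,n)][:3])
for p in(s,t): print(proj(p,robot.observe()["tool_pos"]),proj(p,(.6137,-.1635,.131)))
E
```

```text
cover_knob w [(0.71, [254.0, 225.0], [0.6136, -0.1624])]
cover_knob s []
cover_knob t [(0.9, [285.0, 146.0], [0.6251, -0.1627])]
wing2_grip w [(0.71, [51.0, 231.0], [0.588, -0.2815])]
wing2_grip s [(0.49, [151.0, 165.0], [0.5938, -0.2744])]
wing2_grip t [(0.63, [136.0, 209.0], [0.4417, 0.2725]), (0.57, [326.0, 158.0], [0.588, -0.2844])]
wing4_grip w [(0.84, [451.0, 227.0], [0.643, -0.0481])]
wing4_grip s [(0.68, [220.0, 228.0], [0.6361, -0.0446]), (0.33, [290.0, 256.0], [0.6061, 0.1048])]
wing4_grip t [(0.67, [247.0, 139.0], [0.6462, -0.0492])]
[183.01453664 197.88309405] [182.58713659 193.31931678]
[284.94222631 150.78754375] [285.24837109 149.86947942]
```

View pics/c9.png

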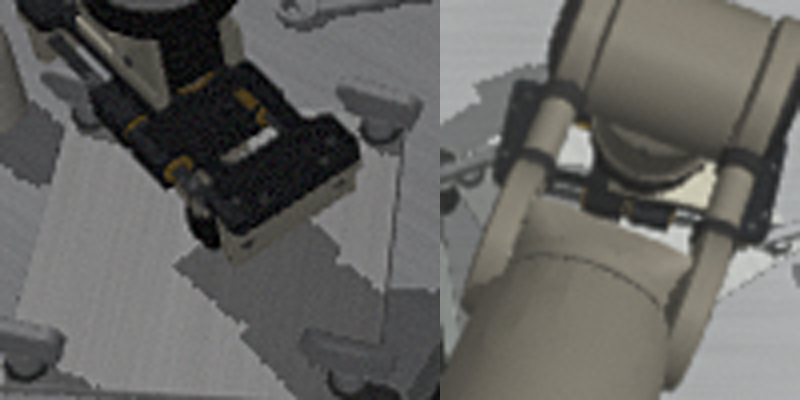

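```bash
python3 - <<'E'
from h import *
w=read_camera("wrist");save(w,"w10.png",(150,120,360,310),3.7)
print(proj(w,robot.observe()["tool_pos"]),robot.observe()["opening"])
E
```

```text
[251.66553678 218.14075748] 0.0003272680301798539
```

View pics/w10.png

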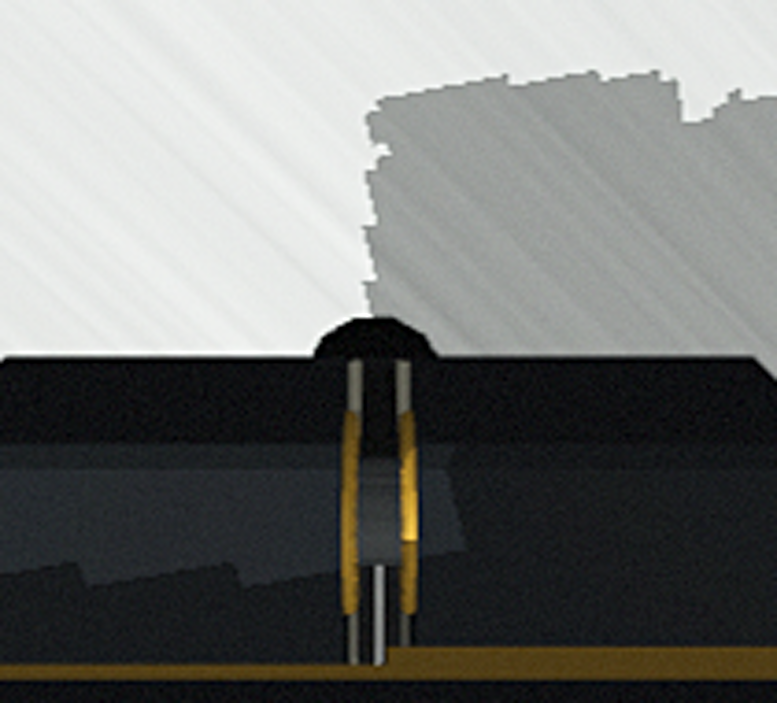

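carry_out:
  translation:
    - [0,0,-0.03]
    - [0,0,-0.04]
    - [0,0,0]
    - [0,0,0]
    - [0,0,0]
    - [0,0,0]
  turn:
    - [0,0,0]
    - [0,0,0.14]
    - [0,0,0.14]
    - [0,0,0.14]
    - [0,0,0.14]
    - [0,0,0.14]
  gripper: [1,1,1,1,1,1]

```text
time: 21.85
tool_pos: [0.6146, -0.164, 0.1848]
tool_rot: [3.142, -0.0, 0.624]
contact_force: [0.0, -0.1, -0.2]
opening: 0.0004
```

```bash
python3 - <<'E'
from h import *
w=read_camera("wrist")
for n in("cover_knob","wing1_grip","wing2_grip","wing3_grip","wing4_grip"):
    print(n,[(round(r["score"],2),np.round(r["pixel"]).tolist(),np.round(at_z(w,r["pixel"],.131)[:2],4).tolist()) for r in nets.tip_of(w,n)][:2])
plan(.669,-.2836,.185,.542)
E
```

```text
cover_knob [(0.82, [254.0, 199.0], [0.6175, -0.1654])]
wing1_grip [(0.5, [147.0, 81.0], [0.4988, -0.1373])]
wing2_grip []
wing3_grip [(0.6, [144.0, 82.0], [0.4971, -0.1395]), (0.37, [367.0, 96.0], [0.6396, -0.0498])]
wing4_grip [(0.57, [371.0, 98.0], [0.6428, -0.049])]
turn [-0.    -0.     0.091] trans after turn [-0.0151  0.1305 -0.0004] trans before turn [-0.0268  0.1286 -0.0004] pos [ 0.6146 -0.164   0.1846] yaw 0.633 q6 -1.01 t 22.15
```

carry_out:
  translation:
    - [0,0,0]
    - [-0.005,0.043,0]
    - [-0.005,0.044,0]
    - [-0.005,0.0435,0]
    - [0,0,0.035]
    - [0,0,0.035]
    - [0,0,0.022]
    - [0,0,0]
  turn:
    - [0,0,0.09]
    - [0,0,0]
    - [0,0,0]
    - [0,0,0]
    - [0,0,0]
    - [0,0,0]
    - [0,0,0]
    - [0,0,0]
  gripper: [1,1,1,1,1,1,1,1]

```text
time: 22.95
tool_pos: [0.6666, -0.2826, 0.088]
tool_rot: [-3.134, 0.004, 0.541]
contact_force: [-0.2, -0.5, 0.1]
opening: -0.0
```

carry_out:
  translation:
    - [0,-0.01,0]
    - [0,-0.01,0]
    - [0,-0.01,0]
    - [0,0,0]
  turn:
    - [0,0,0]
    - [0,0,0]
    - [0,0,0]
    - [0,0,0]
  gripper: [1,1,1,1]

```text
time: 23.35
tool_pos: [0.654, -0.2572, 0.0949]
tool_rot: [3.14, -0.001, 0.542]
contact_force: [0.1, -0.6, -0.5]
opening: 0.0008
```

```bash
python3 - <<'E'
from h import *
w=read_camera("wrist");s=read_camera("scene")
for n in("cover_knob","wing1_grip","wing2_grip","wing3_grip","wing4_grip"):
  for nm,p in(("w",w),("s",s)):
    print(n,nm,[(round(r["score"],2),np.round(r["pixel"]).tolist(),np.round(at_z(p,r["pixel"],.131)[:2],4).tolist()) for r in nets.tip_of(p,n)][:2])
print(robot.observe())
E
```

```text
cover_knob w [(0.98, [287.0, 36.0], [0.6154, -0.1631])]
cover_knob s [(0.64, [185.0, 192.0], [0.6066, -0.162]), (0.64, [388.0, 283.0], [0.5473, 0.2839])]
wing1_grip w [(0.67, [442.0, 214.0], [0.7309, -0.193])]
wing1_grip s [(0.61, [135.0, 224.0], [0.7288, -0.1914])]
wing2_grip w [(0.83, [119.0, 214.0], [0.5862, -0.2806])]
wing2_grip s [(0.67, [151.0, 163.0], [0.5907, -0.2782])]
wing3_grip w [(0.6, [101.0, 268.0], [0.5913, -0.3139])]
wing3_grip s [(0.52, [223.0, 162.0], [0.4936, -0.1468])]
wing4_grip w []
wing4_grip s [(0.21, [185.0, 194.0], [0.6109, -0.1588])]
{'time': 23.95, 'qpos': array([-4.85123133e-01,  7.55972693e-01,  1.10036417e+00,  7.62578753e-05,
        1.28544289e+00, -1.02506989e+00]), 'qvel': array([ 1.65020879e-03, -1.27746694e-03,  9.57435247e-04,  3.52217072e-04,
        6.45552633e-05,  8.71501849e-05]), 'joint_efforts': array([-2.56712339e-02, -6.26911211e+01, -2.45319664e+01,  9.26710898e-03,
        9.02832183e-02, -1.17003336e-03]), 'tool_pos': array([ 0.65338326, -0.25803074,  0.09259101]), 'tool_rot': array([-3.14139475e+00,  3.45702775e-05,  5.39925286e-01]), 'contact_force': array([0.59024114, 0.39318303, 0.13618268]), 'torque': array([-0.02955156,  0.03399717, -0.04270727]), 'opening': 0.0007648470531471494}
```

carry_out:
  translation:
    - [0,-0.01,0]
    - [0,-0.01,0]
    - [0,0,0]
  turn:
    - [0,0,0]
    - [0,0,0]
    - [0,0,0]
  gripper: [1,1,1]

```text
time: 24.25
tool_pos: [0.6427, -0.2395, 0.0928]
tool_rot: [-3.141, 0.0, 0.541]
contact_force: [0.4, -0.2, 0.5]
opening: 0.0005
```

```bash
python3 - <<'E'
from h import *
w=read_camera("wrist");s=read_camera("scene")
for n in("cover_knob","wing1_grip","wing2_grip","wing3_grip","wing4_grip"):
  for nm,p in(("w",w),("s",s)):
    print(n,nm,[(round(r["score"],2),np.round(r["pixel"]).tolist(),np.round(at_z(p,r["pixel"],.131)[:2],4).tolist()) for r in nets.tip_of(p,n)][:2])
print(robot.observe()["contact_force"],robot.observe()["tool_pos"])
im=np.hstack([cv2.resize(s["img"][110:250,80:260],(400,311),interpolation=2),cv2.resize(w["img"],(400,300))[:300]][:1]+[cv2.copyMakeBorder(cv2.resize(w["img"],(400,300)),0,11,0,0,cv2.BORDER_CONSTANT)])
cv2.imwrite("pics/c11.png",im[:,:,::-1])
E
```

```text
cover_knob w [(0.65, [286.0, 85.0], [0.6155, -0.1638])]
cover_knob s [(0.74, [184.0, 193.0], [0.6119, -0.1611])]
wing1_grip w [(0.8, [441.0, 254.0], [0.7324, -0.1934])]
wing1_grip s [(0.79, [134.0, 222.0], [0.7263, -0.197])]
wing2_grip w [(0.79, [124.0, 256.0], [0.5877, -0.2814])]
wing2_grip s []
wing3_grip w [(0.6, [124.0, 256.0], [0.5877, -0.282])]
wing3_grip s []
wing4_grip w []
wing4_grip s [(0.69, [215.0, 228.0], [0.6422, -0.0516])]
[-0.48342049 -0.54147945 -0.442606  ] [ 0.64313084 -0.24089091  0.09263009]
```

View pics/c11.png

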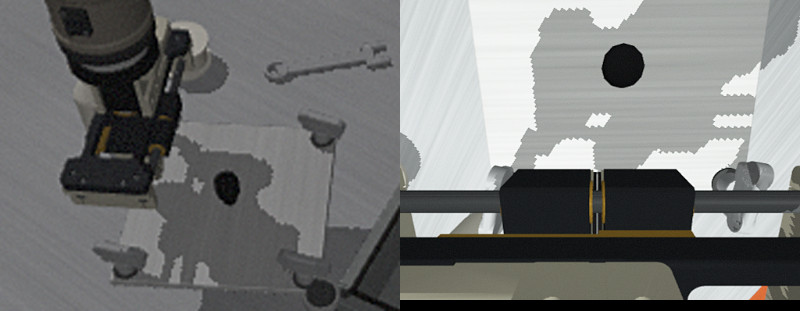

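carry_out:
  translation:
    - [0,0,-0.03]
    - [0,0,-0.03]
    - [0,-0.02,0]
    - [0,-0.02,0]
    - [0,0,0.01]
    - [0,0,0.01]
    - [0,0,0.01]
    - [0,0,0.005]
    - [0,0,0.004]
  turn:
    - [0,0,0]
    - [0,0,0]
    - [0,0,0]
    - [0,0,0]
    - [0,0,0]
    - [0,0,0]
    - [0,0,0]
    - [0,0,0]
    - [0,0,0]
  gripper: [1,1,1,1,1,1,1,1,1]

```text
time: 25.75
tool_pos: [0.6224, -0.2069, 0.1123]
tool_rot: [-3.14, 0.001, 0.539]
contact_force: [-0.2, -0.7, -0.1]
opening: 0.0007
```

```bash
python3 - <<'E'
from h import *
o=robot.observe();print(o["tool_pos"],o["contact_force"],o["torque"])
s=read_camera("scene");print(proj(s,o["tool_pos"]),proj(s,o["tool_pos"]+[0,0,.026]))
E
```

```text
[ 0.62236987 -0.20687235  0.1123003 ] [-0.18006734 -0.73781759 -0.0870687 ] [-0.04743204  0.02789411 -0.03142532]
[166.09252454 191.65954957] [164.27593483 184.52011912]
```

Probe gently downward onto the plate.

carry_out:
  translation:
    - [0,0,0.002]
    - [0,0,0.002]
    - [0,0,0.002]
    - [0,0,0.002]
    - [0,0,0.002]
  turn:
    - [0,0,0]
    - [0,0,0]
    - [0,0,0]
    - [0,0,0]
    - [0,0,0]
  gripper: [1,1,1,1,1]

```text
time: 26.3
tool_pos: [0.6226, -0.2065, 0.1037]
tool_rot: [3.141, -0.0, 0.54]
contact_force: [-0.4, -0.4, 0.5]
opening: 0.0003
```

carry_out:
  translation:
    - [0,0,0.002]
    - [0,0,0.002]
    - [0,0,0.002]
    - [0,0,0.002]
  turn:
    - [0,0,0]
    - [0,0,0]
    - [0,0,0]
    - [0,0,0]
  gripper: [1,1,1,1]

```text
time: 26.7
tool_pos: [0.6226, -0.2065, 0.0955]
tool_rot: [-3.142, -0.0, 0.54]
contact_force: [-0.8, -0.5, 1.1]
opening: 0.0007
```

carry_out:
  translation:
    - [0,0,0.002]
    - [0,0,0.002]
    - [0,0,0.002]
    - [0,0,0.002]
    - [0,0,0.002]
  turn:
    - [0,0,0]
    - [0,0,0]
    - [0,0,0]
    - [0,0,0]
    - [0,0,0]
  gripper: [1,1,1,1,1]

```text
time: 27.2
tool_pos: [0.6226, -0.2065, 0.0855]
tool_rot: [3.142, -0.0, 0.54]
contact_force: [0.3, -0.0, -0.1]
opening: 0.0006
```

```bash
python3 - <<'E'
from h import *
o=robot.observe();print(o["tool_pos"],o["contact_force"],o["torque"],o["joint_efforts"])
w=read_camera("wrist");s=read_camera("scene")
a=cv2.resize(s["img"][130:230,110:230],(384,320),interpolation=2);b=cv2.resize(w["img"][130:290,130:400],(410,243),interpolation=2)
im=np.hstack([a,cv2.copyMakeBorder(b,0,77,0,0,cv2.BORDER_CONSTANT)]);cv2.imwrite("pics/c12.png",im[:,:,::-1])
print(proj(s,o["tool_pos"]),proj(w,o["tool_pos"]))
E
```

```text
[ 0.6226025  -0.20649782  0.08553583] [ 0.34052878 -0.04693034 -0.12688788] [-0.11638505  0.01812217 -0.03962814] [-4.58373597e-04 -5.82832074e+01 -2.34143990e+01  1.41852160e-02
  1.43643119e-01  4.49104152e-05]
[167.9313281  198.81818528] [252.38953799 218.18920327]
```

View pics/c12.png

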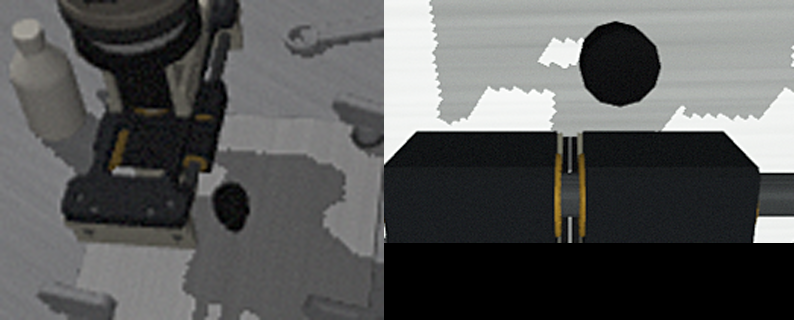

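```bash
python3 - <<'E'
from h import *
o=robot.observe();s=read_camera("scene");t=read_camera("top")
A=R.from_euler("xyz",o["tool_rot"])
for dz in(0,.02,.03):
  print(dz,[np.round((proj(s,o["tool_pos"]+A.apply([.095,sy*.0375,-.066-dz]))-[110,130])*3.2) for sy in(-1,1)])
# is cover region / knob seen in top
for n in("wing1_grip","wing2_grip","wing3_grip","wing4_grip","cover_knob"):
  print(n,[(round(r["score"],2),np.round(at_z(t,r["pixel"],.131)[:2],3)) for r in nets.tip_of(t,n)][:2])
E
```

```text
0 [array([200., 287.]), array([ 81., 278.])]
0.02 [array([196., 269.]), array([ 74., 261.])]
0.03 [array([193., 260.]), array([ 71., 251.])]
wing1_grip []
wing2_grip []
wing3_grip []
wing4_grip [(0.67, array([ 0.637, -0.043]))]
cover_knob [(0.7, array([ 0.624, -0.165]))]
```

carry_out:
  translation:
    - [0,0,0.002]
    - [0,0,0.002]
    - [0,0,0.002]
    - [0,0,0]
  turn:
    - [0,0,0]
    - [0,0,0]
    - [0,0,0]
    - [0,0,0]
  gripper: [1,1,1,1]

```text
time: 28.05
tool_pos: [0.6223, -0.2063, 0.0792]
tool_rot: [-3.141, 0.0, 0.54]
contact_force: [0.3, 0.3, 0.6]
opening: 0.0005
```

carry_out:
  translation:
    - [0,0,0.001]
    - [0,0,0.001]
    - [0,0,0.001]
  turn:
    - [0,0,0]
    - [0,0,0]
    - [0,0,0]
  gripper: [1,1,1]

```text
time: 28.35
tool_pos: [0.6234, -0.2067, 0.0782]
tool_rot: [3.14, -0.002, 0.54]
contact_force: [-1.9, 0.8, 12.1]
opening: 0.0002
```

carry_out:
  translation:
    - [0,0,0.001]
    - [0,0,0.001]
    - [0,0,0.001]
  turn:
    - [0,0,0]
    - [0,0,0]
    - [0,0,0]
  gripper: [1,1,1]

```text
time: 28.65
tool_pos: [0.6252, -0.2069, 0.0781]
tool_rot: [3.136, -0.005, 0.54]
contact_force: [-1.5, 3.9, 23.4]
opening: 0.0001
```

carry_out:
  translation:
    - [0,0,-0.02]
    - [0,0,-0.04]
    - [0,0,-0.02]
    - [0,0,0]
    - [0,0,0]
    - [0,0,0]
    - [0,0,0]
  turn:
    - [0,0,0]
    - [0,0,-0.13]
    - [0,0,-0.13]
    - [0,0,-0.13]
    - [0,0,-0.13]
    - [0,0,-0.13]
    - [0,0,-0.14]
  gripper: [0,0,0,0,0,0,0]

```text
time: 29.35
tool_pos: [0.6225, -0.2065, 0.1537]
tool_rot: [3.142, -0.0, 1.335]
contact_force: [0.4, -1.2, -0.4]
opening: 0.0456
```

```bash
python3 - <<'E'
from h import *
plan(.615,-.164,.15,1.33); print(robot.observe()["contact_force"],robot.observe()["opening"])
w=read_camera("wrist")
for n in("cover_knob","wing2_grip","wing4_grip"):
    print(n,[(round(r["score"],2),np.round(r["pixel"]).tolist(),np.round(at_z(w,r["pixel"],.131)[:2],4).tolist()) for r in nets.tip_of(w,n)][:2])
E
```

```text
turn [ 0.    -0.     0.005] trans after turn [ 0.0394 -0.0174  0.0037] trans before turn [ 0.0395 -0.0172  0.0037] pos [ 0.6225 -0.2065  0.1537] yaw 1.335 q6 -1.77 t 29.35
[ 0.36284102 -1.20543567 -0.36329495] 0.04560650351233194
cover_knob [(0.86, [308.0, 188.0], [0.6174, -0.1643])]
wing2_grip [(0.76, [137.0, 189.0], [0.5899, -0.2824])]
wing4_grip [(0.79, [475.0, 185.0], [0.643, -0.0485]), (0.52, [11.0, 39.0], [0.4788, -0.3279])]
```

carry_out:
  translation:
    - [0.0395,-0.017,0]
    - [0,0,0]
    - [0,0,0.025]
    - [0,0,0.02]
    - [0,0,0.015]
    - [0,0,0.005]
    - [0,0,0]
    - [0,0,0]
    - [0,0,0]
    - [0,0,0]
  turn:
    - [0,0,0]
    - [0,0,0]
    - [0,0,0]
    - [0,0,0]
    - [0,0,0]
    - [0,0,0]
    - [0,0,0]
    - [0,0,0]
    - [0,0,0]
    - [0,0,0]
  gripper: [0,0,0,0,0,0,1,1,1,1]
  squeeze: 20

```text
time: 30.55
tool_pos: [0.6159, -0.1652, 0.0898]
tool_rot: [3.14, 0.002, 1.33]
contact_force: [-0.2, -3.0, 2.5]
opening: 0.0232
```

carry_out:
  translation:
    - [0,0,0]
    - [0,0,0]
    - [0,0,0]
    - [0,0,0]
  turn:
    - [0,0,0]
    - [0,0,0]
    - [0,0,0]
    - [0,0,0]
  gripper: [1,1,1,1]

```text
time: 30.95
tool_pos: [0.6159, -0.1652, 0.0898]
tool_rot: [3.139, 0.001, 1.33]
contact_force: [-2.3, -5.5, 4.8]
opening: 0.0236
```

carry_out:
  translation:
    - [0.001,-0.017,0]
    - [0.001,-0.017,0]
    - [0.001,-0.017,0]
  turn:
    - [0,0,0.12]
    - [0,0,0.12]
    - [0,0,0.12]
  gripper: [1,1,1]

```text
time: 31.25
tool_pos: [0.5691, -0.1452, 0.0898]
tool_rot: [3.138, 0.001, 0.964]
contact_force: [0.1, -7.2, 4.9]
opening: 0.0232
```

carry_out:
  translation:
    - [0.001,-0.017,0]
    - [0.001,-0.017,0]
    - [0.001,-0.017,0]
    - [0.001,-0.017,0]
    - [0.001,-0.017,0]
  turn:
    - [0,0,0.12]
    - [0,0,0.12]
    - [0,0,0.12]
    - [0,0,0.12]
    - [0,0,0.12]
  gripper: [1,1,1,1,1]

```text
time: 31.75
tool_pos: [0.5151, -0.0785, 0.0897]
tool_rot: [3.141, 0.002, 0.364]
contact_force: [-5.0, -5.2, 8.3]
opening: 0.0233
```

carry_out:
  translation:
    - [0.001,-0.017,0]
    - [0.001,-0.017,0]
    - [0.001,-0.017,0]
    - [0.001,-0.017,0]
    - [0.001,-0.017,0]
    - [0.001,-0.017,0]
  turn:
    - [0,0,0.12]
    - [0,0,0.12]
    - [0,0,0.12]
    - [0,0,0.12]
    - [0,0,0.12]
    - [0,0,0.12]
  gripper: [1,1,1,1,1,1]

```text
time: 32.35
tool_pos: [0.5147, 0.0232, 0.0897]
tool_rot: [3.141, 0.001, -0.356]
contact_force: [-3.0, -3.9, 6.6]
opening: 0.023
```

carry_out:
  translation:
    - [0.001,-0.017,0]
    - [0,-0.01,0]
    - [0,-0.005,0]
    - [0,-0.005,0]
  turn:
    - [0,0,0.12]
    - [0,0,0.07]
    - [0,0,0.035]
    - [0,0,0.035]
  gripper: [1,1,1,1]

```text
time: 32.75
tool_pos: [0.5325, 0.0559, 0.0897]
tool_rot: [-3.141, -0.001, -0.612]
contact_force: [-1.9, -3.7, 6.7]
opening: 0.0236
```

carry_out:
  translation:
    - [0,-0.002,0]
    - [0,-0.002,0]
  turn:
    - [0,0,0.014]
    - [0,0,0.014]
  gripper: [1,1]

```text
time: 32.95
tool_pos: [0.5339, 0.0577, 0.0896]
tool_rot: [3.139, -0.0, -0.638]
contact_force: [-7.8, -12.9, 11.7]
opening: 0.0234
```

carry_out:
  translation:
    - [0,-0.001,0]
    - [0,0.002,0]
    - [0,0,0]
    - [0,0,0]
    - [0,0,0]
    - [0,0,-0.03]
    - [0,0,-0.04]
    - [0,0,-0.04]
    - [0,0,0]
  turn:
    - [0,0,0.005]
    - [0,0,-0.015]
    - [0,0,0]
    - [0,0,0]
    - [0,0,0]
    - [0,0,0]
    - [0,0,0]
    - [0,0,0]
    - [0,0,0]
  gripper: [1,1,0,0,0,0,0,0,0]

```text
time: 33.85
tool_pos: [0.537, 0.0582, 0.2042]
tool_rot: [-3.135, -0.008, -0.628]
contact_force: [0.8, -0.6, -0.6]
opening: 0.0458
```

```bash
python3 - <<'E'
from h import *
plan(.5345,.057,.2,0)
s=read_camera("scene");t=read_camera("top")
for n in("cover_knob","wing1_grip","wing2_grip","wing3_grip","wing4_grip"):
  for nm,p in(("t",t),("s",s)):
    print(n,nm,[(round(r["score"],2),np.round(at_z(p,r["pixel"],.131)[:2],4).tolist()) for r in nets.tip_of(p,n)][:2])
print([(round(r["score"],2),np.round(at_z(t,r["pixel"],0)[:2],3)) for r in nets.tip_of(t,"stand")])
Rb=R.from_euler("z",.1526)
for i,l in enumerate([(-.084,-.084,0),(-.084,.084,0),(.084,.084,0),(.084,-.084,0)]): print("wing",i+1,np.array([.534,.057,0])+Rb.apply(l))
E
```

```text
turn [-0.003 -0.01  -0.628] trans after turn [-0.0025  0.0012  0.0042] trans before turn [-0.0014  0.0025  0.0042] pos [0.537  0.0582 0.2042] yaw -0.628 q6 0.59 t 33.85
cover_knob t [(0.69, [0.5422, 0.0598])]
cover_knob s [(0.75, [0.5282, 0.0562])]
wing1_grip t []
wing1_grip s []
wing2_grip t [(0.5, [0.3245, -0.2423])]
wing2_grip s [(0.67, [0.4322, 0.1262]), (0.59, [0.5309, 0.0583])]
wing3_grip t []
wing3_grip s [(0.68, [0.6063, 0.144])]
wing4_grip t [(0.56, [0.6195, -0.0101])]
wing4_grip s [(0.7, [0.6199, -0.0192])]
[(0.86, array([0.466, 0.279]))]
wing 1 [ 0.46374486 -0.03879256  0.        ]
wing 2 [0.43820744 0.12725514 0.        ]
wing 3 [0.60425514 0.15279256 0.        ]
wing 4 [ 0.62979256 -0.01325514  0.        ]
```

carry_out:
  translation:
    - [0,0,0.005]
    - [0,0,0.005]
    - [0,0,0.005]
    - [0,0,0.005]
    - [0,0,0]
    - [0,0,0]
    - [0,0,0]
    - [0,0,0]
    - [0,0,0]
    - [0,0,0]
  turn:
    - [0,0,-0.13]
    - [0,0,-0.13]
    - [0,0,-0.13]
    - [0,0,-0.13]
    - [0,0,-0.13]
    - [0,0,-0.13]
    - [0,0,-0.13]
    - [0,0,-0.13]
    - [0,0,-0.13]
    - [0,0,-0.13]
  gripper: [0.2,0.2,0.2,0.2,0.2,0.2,0.2,0.2,0.2,0.2]

```text
time: 35.5
tool_pos: [0.534, 0.0579, 0.1787]
tool_rot: [-3.142, -0.0, 0.677]
contact_force: [-0.3, -0.2, 0.0]
opening: 0.0366
```

carry_out:
  translation:
    - [0,0,0]
    - [0,0,0]
    - [0,0,0]
    - [0,0,0]
    - [0,0,0]
    - [0,0,0]
    - [0,0,0]
    - [0,0,0]
    - [0,-0.032,0]
    - [0,0,0]
  turn:
    - [0,0,-0.13]
    - [0,0,-0.13]
    - [0,0,-0.13]
    - [0,0,-0.13]
    - [0,0,-0.13]
    - [0,0,-0.13]
    - [0,0,-0.13]
    - [0,0,-0.14]
    - [0,0,0]
    - [0,0,0]
  gripper: [0.2,0.2,0.2,0.2,0.2,0.2,0.2,0.2,0.2,0.2]

```text
time: 36.5
tool_pos: [0.4993, 0.053, 0.1783]
tool_rot: [-3.138, -0.001, 1.722]
contact_force: [-0.5, -0.2, 1.2]
opening: 0.0366
```

```bash
cat >> h.py <<'E'
def blade(p,n,show=True):
    out=[]
    for r in nets.regions_of(p,n)[:2]:
        q=np.argwhere(r["region"])[:,::-1].astype(float)
        W=np.array([at_z(p,u,.140)[:2] for u in q]);m=W.mean(0)
        u,s,v=np.linalg.svd(W-m,full_matrices=False);a=np.arctan2(v[0,1],v[0,0]);a=(a+np.pi/2)%np.pi-np.pi/2
        out.append((round(r["score"],2),len(q),np.round(m,4).tolist(),round(a,3),np.round(s/np.sqrt(len(q))*np.sqrt(12)*1e3,1).tolist()))
    return out
E
python3 - <<'E'
from h import *
w=read_camera("wrist");save(w,"w13.png",s=1.5)
for n in("cover_knob","wing1_grip","wing2_grip"):
    print(n,[(round(r["score"],2),np.round(r["pixel"]).tolist(),np.round(at_z(w,r["pixel"],.131)[:2],4).tolist()) for r in nets.tip_of(w,n)][:3])
for n in("wing1","wing2"): print(n,blade(w,n))
plan(.4637,-.0388,.15,1.5)
E
```

```text
cover_knob [(0.61, [253.0, 239.0], [0.5339, 0.0592])]
wing1_grip [(0.56, [138.0, 137.0], [0.4643, -0.0398])]
wing2_grip [(0.87, [360.0, 136.0], [0.4384, 0.1272]), (0.34, [448.0, 180.0], [0.4614, 0.2039])]
wing1 [(0.72, 1723, [0.4361, 0.1234], np.float64(-0.145), [43.1, 22.4]), (0.69, 1730, [0.4605, -0.034], np.float64(-0.091), [44.5, 21.7])]
wing2 [(0.72, 1723, [0.4361, 0.1234], np.float64(-0.145), [43.1, 22.4]), (0.69, 1730, [0.4605, -0.034], np.float64(-0.091), [44.5, 21.7])]
turn [ 0.001 -0.     0.222] trans after turn [-0.0945 -0.0328  0.0288] trans before turn [-0.0849 -0.0528  0.0288] pos [0.5031 0.0531 0.1788] yaw 1.722 q6 -1.77 t 36.8
```

View pics/w13.png

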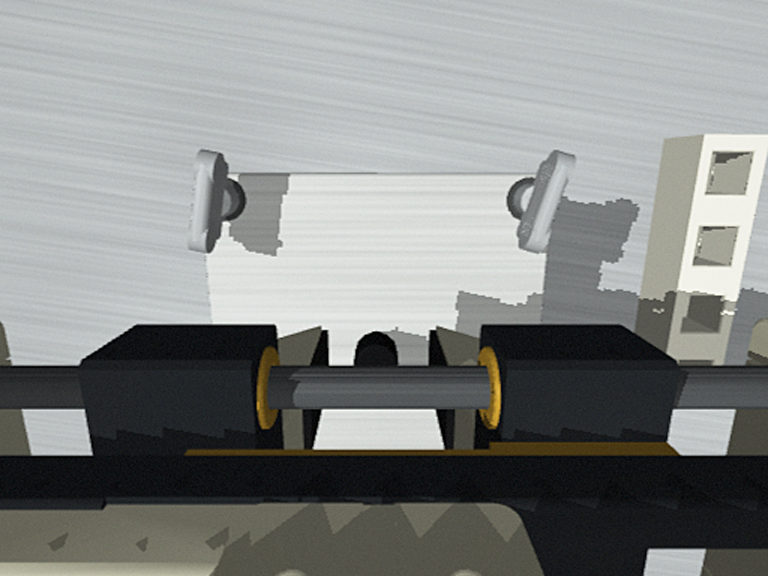

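carry_out:
  translation:
    - [0,0,0]
    - [0,0,0]
    - [-0.032,-0.0095,0]
    - [-0.032,-0.0095,0]
    - [-0.032,-0.01,0]
    - [0,0,0.03]
    - [0,0,0.03]
    - [0,0,0.021]
    - [0,0,0.01]
    - [0,0,0]
  turn:
    - [0,0,0.129]
    - [0,0,0.129]
    - [0,0,0]
    - [0,0,0]
    - [0,0,0]
    - [0,0,0]
    - [0,0,0]
    - [0,0,0]
    - [0,0,0]
    - [0,0,0]
  gripper: [0.2,0.2,0.2,0.2,0.2,0.2,0.2,0.2,0.2,0.2]

```text
time: 37.8
tool_pos: [0.4629, -0.0391, 0.0867]
tool_rot: [-3.139, -0.0, 1.464]
contact_force: [-0.3, 0.2, -0.7]
opening: 0.0371
```

carry_out:
  translation:
    - [0,0,0]
    - [0,0,0]
    - [0,0,0]
    - [0,0,0]
    - [0,0,0]
    - [0,0,0]
  turn:
    - [0,0,0]
    - [0,0,0]
    - [0,0,0]
    - [0,0,0]
    - [0,0,0]
    - [0,0,0]
  gripper: [1,1,1,1,1,1]
  squeeze: 25

```text
time: 38.4
tool_pos: [0.4641, -0.0394, 0.0886]
tool_rot: [3.139, 0.0, 1.464]
contact_force: [-0.3, 0.9, 7.3]
opening: 0.0164
```

```bash
python3 - <<'E'
from h import *
o=robot.observe();print(o["opening"],o["contact_force"],o["torque"]);plan(.464,-.0393,.088,.4)
E
```

```text
0.01637667127246031 [-0.3394332   0.93086383  7.33075281] [ 0.12427533 -0.07780171 -0.02466304]
turn [ 2.000e-03 -1.000e-03  1.064e+00] trans after turn [-0.0001 -0.0001  0.0006] trans before turn [ 0.0001 -0.0001  0.0006] pos [ 0.4641 -0.0394  0.0886] yaw 1.464 q6 -1.71 t 38.4
```

carry_out:
  translation:
    - [0,0,0]
    - [0,0,0]
    - [0,0,0]
    - [0,0,0]
  turn:
    - [0,0,0]
    - [0,0,0]
    - [0,0,0]
    - [0,0,0]
  gripper: [1,1,1,1]

```text
time: 38.8
tool_pos: [0.4641, -0.0394, 0.0885]
tool_rot: [3.139, 0.0, 1.464]
contact_force: [-0.4, 1.1, 6.1]
opening: 0.0162
```

```bash
python3 - <<'E'
from h import *
o=robot.observe();print(o["opening"],o["contact_force"],o["torque"],o["tool_pos"])
E
```

```text
0.016246842861239872 [-0.42030067  1.10067075  6.11082996] [ 0.22493782 -0.0770608   0.02788633] [ 0.46411768 -0.03937666  0.08853454]
```

carry_out:
  translation:
    - [0,0,0]
    - [0,0,0]
    - [0,0,-0.007]
    - [0,0,0]
    - [0,0,0]
    - [0,0,0]
    - [0,0,0]
    - [0,0,0]
  turn:
    - [0,0,0]
    - [0,0,0]
    - [0,0,0]
    - [0,0,0]
    - [0,0,0]
    - [0,0,0]
    - [0,0,0]
    - [0,0,0]
  gripper: [0.4,0.4,0.4,1,1,1,1,1]

```text
time: 39.6
tool_pos: [0.4633, -0.0393, 0.0947]
tool_rot: [3.142, -0.0, 1.464]
contact_force: [-0.2, 0.4, 0.8]
opening: 0.0086
```

```bash
python3 - <<'E'
from h import *
o=robot.observe();print(o["opening"],o["contact_force"],o["torque"],o["tool_pos"])
E
```

```text
0.008581938450456123 [-0.17364774  0.39597221  0.82338128] [0.07175883 0.03453793 0.06605115] [ 0.46334271 -0.03927643  0.09470201]
```

carry_out:
  translation:
    - [0,0,0]
    - [0,0,0]
    - [0,0,0]
    - [0,0,0]
    - [0,0,0]
    - [0,0,0]
    - [0,0,0]
    - [0,0,0]
    - [0,0,0]
  turn:
    - [0,0,0.131]
    - [0,0,0.131]
    - [0,0,0.131]
    - [0,0,0.131]
    - [0,0,0.131]
    - [0,0,0.131]
    - [0,0,0.131]
    - [0,0,0.131]
    - [0,0,0]
  gripper: [1,1,1,1,1,1,1,1,1]

```text
time: 40.5
tool_pos: [0.4629, -0.0394, 0.0947]
tool_rot: [-3.141, 0.001, 0.415]
contact_force: [-1.9, -1.1, 1.6]
opening: 0.0085
```

```bash
python3 - <<'E'
from h import *
o=robot.observe();print(o["opening"],o["contact_force"],o["torque"],o["tool_pos"],o["tool_rot"])
E
```

```text
0.008508927257250538 [-1.8791901  -1.09341214  1.59881774] [-0.29438101  0.42507572 -0.09791761] [ 0.46290217 -0.03942777  0.09469291] [-3.14139544e+00  7.85638027e-04  4.14832624e-01]
```

carry_out:
  translation:
    - [0,0,0]
    - [0,0,0]
    - [0,0,-0.03]
    - [0,0,-0.035]
    - [0,0,0]
    - [0,0,0]
    - [0,0,0]
    - [0,0,0]
    - [0,0,0]
    - [0,0,0]
  turn:
    - [0,0,0]
    - [0,0,0]
    - [0,0,0]
    - [0,0,-0.131]
    - [0,0,-0.131]
    - [0,0,-0.131]
    - [0,0,-0.131]
    - [0,0,-0.131]
    - [0,0,-0.131]
    - [0,0,-0.131]
  gripper: [0.2,0.2,0.2,0.2,0.2,0.2,0.2,0.2,0.2,0.2]

```text
time: 41.5
tool_pos: [0.4634, -0.0392, 0.1596]
tool_rot: [3.141, -0.0, 1.34]
contact_force: [0.3, -0.2, 0.9]
opening: 0.037
```

carry_out:
  translation:
    - [0,0,0]
    - [0.0345,0.0277,0]
    - [0.0345,0.0277,0]
    - [0.0345,0.0277,0]
    - [0.0345,0.0277,0]
    - [0.0345,0.0277,0]
    - [0.0345,0.0277,0]
    - [0,0,0]
  turn:
    - [0,0,-0.131]
    - [0,0,0]
    - [0,0,0]
    - [0,0,0]
    - [0,0,0]
    - [0,0,0]
    - [0,0,0]
    - [0,0,0]
  gripper: [0.2,0.2,0.2,0.2,0.2,0.2,0.2,0.2]

```text
time: 42.3
tool_pos: [0.6528, 0.1529, 0.1577]
tool_rot: [3.142, -0.002, 1.469]
contact_force: [-0.3, -0.3, -0.5]
opening: 0.0366
```

```bash
python3 - <<'E'
from h import *
w=read_camera("wrist")
for n in("cover_knob","wing1_grip","wing2_grip","wing3_grip","wing4_grip"):
    print(n,[(round(r["score"],2),np.round(r["pixel"]).tolist(),np.round(at_z(w,r["pixel"],.131)[:2],4).tolist()) for r in nets.tip_of(w,n)][:3])
for n in("wing3",): print(n,blade(w,n))
plan(.605,.154,.095,1.464)
E
```

```text
cover_knob [(0.76, [83.0, 42.0], [0.5322, 0.056])]
wing1_grip []
wing2_grip []
wing3_grip [(0.72, [245.0, 139.0], [0.604, 0.1534])]
wing4_grip [(0.94, [18.0, 197.0], [0.6287, -0.0151])]
wing3 [(0.78, 2883, [0.6266, -0.0039], np.float64(-0.448), [45.8, 32.5]), (0.64, 1363, [0.6019, 0.1535], np.float64(-0.157), [42.6, 14.7])]
turn [ 0.001 -0.    -0.001] trans after turn [ 0.0013 -0.0457  0.0654] trans before turn [ 0.0013 -0.0457  0.0654] pos [0.6503 0.1478 0.1604] yaw 1.463 q6 -1.35 t 42.65
```

carry_out:
  translation:
    - [0.001,-0.046,0]
    - [0,0,0]
    - [0,0,0.03]
    - [0,0,0.025]
    - [0,0,0.01]
    - [0,0,0]
    - [0,0,0]
    - [0,0,0]
    - [0,0,0]
    - [0,0,0]
  turn:
    - [0,0,0.03]
    - [0,0,0]
    - [0,0,0]
    - [0,0,0]
    - [0,0,0]
    - [0,0,0]
    - [0,0,0]
    - [0,0,0]
    - [0,0,0]
    - [0,0,0]
  gripper: [0.2,0.2,0.2,0.2,0.2,1,1,1,1,1]

```text
time: 43.65
tool_pos: [0.6056, 0.1522, 0.0962]
tool_rot: [3.139, 0.003, 1.434]
contact_force: [-1.6, -9.2, 3.6]
opening: 0.0089
```

carry_out:
  translation:
    - [0,0,0]
    - [0,0,0]
  turn:
    - [0,0,0]
    - [0,0,0]
  gripper: [1,1]

```text
time: 43.85
tool_pos: [0.6056, 0.1522, 0.0962]
tool_rot: [3.14, 0.003, 1.434]
contact_force: [-1.0, -9.5, 4.2]
opening: 0.0091
```

carry_out:
  translation:
    - [-0.0015,0,0]
    - [0,0,0]
    - [0,0,0]
    - [0,0,0]
    - [0,0,0]
    - [0,0,0]
    - [0,0,0]
    - [0,0,0]
    - [0,0,0]
  turn:
    - [0,0,0]
    - [0,0,0.1275]
    - [0,0,0.1275]
    - [0,0,0.1275]
    - [0,0,0.1275]
    - [0,0,0.1275]
    - [0,0,0.1275]
    - [0,0,0.1275]
    - [0,0,0.1275]
  gripper: [1,1,1,1,1,1,1,1,1]

```text
time: 44.75
tool_pos: [0.6045, 0.1507, 0.0962]
tool_rot: [3.138, 0.002, 0.409]
contact_force: [-5.3, -9.9, 8.0]
opening: 0.0088
```

carry_out:
  translation:
    - [0,0,0]
  turn:
    - [0,0,0]
  gripper: [1]

```text
time: 44.85
tool_pos: [0.6045, 0.1507, 0.0962]
tool_rot: [3.138, 0.002, 0.41]
contact_force: [-5.3, -10.5, 6.7]
opening: 0.0083
```

carry_out:
  translation:
    - [0,0,0]
    - [0,0,0]
    - [0,0,-0.03]
    - [0,0,-0.035]
    - [0,0,0]
    - [0,0,0]
    - [0,0,0]
    - [0,0,0]
    - [0,0,0]
    - [0,0,0]
  turn:
    - [0,0,0]
    - [0,0,0]
    - [0,0,0]
    - [0,0,-0.1275]
    - [0,0,-0.1275]
    - [0,0,-0.1275]
    - [0,0,-0.1275]
    - [0,0,-0.1275]
    - [0,0,-0.1275]
    - [0,0,-0.1275]
  gripper: [0.2,0.2,0.2,0.2,0.2,0.2,0.2,0.2,0.2,0.2]

```text
time: 45.85
tool_pos: [0.6049, 0.1538, 0.1599]
tool_rot: [3.141, -0.001, 1.312]
contact_force: [1.0, -0.0, 0.0]
opening: 0.0368
```

carry_out:
  translation:
    - [0,0,0]
    - [-0.0152,-0.0386,0]
    - [-0.0152,-0.0386,0]
    - [-0.0152,-0.0386,0]
    - [0,0,0]
  turn:
    - [0,0,-0.1275]
    - [0,0,0]
    - [0,0,0]
    - [0,0,0]
    - [0,0,0]
  gripper: [0.2,0.2,0.2,0.2,0.2]

```text
time: 46.35
tool_pos: [0.4783, 0.1236, 0.1592]
tool_rot: [-3.136, 0.001, 1.435]
contact_force: [0.1, -0.4, 0.0]
opening: 0.0364
```

```bash
python3 - <<'E'
from h import *
w=read_camera("wrist")
for n in("cover_knob","wing1_grip","wing2_grip"):
    print(n,[(round(r["score"],2),np.round(r["pixel"]).tolist(),np.round(at_z(w,r["pixel"],.131)[:2],4).tolist()) for r in nets.tip_of(w,n)][:3])
for n in("wing2",): print(n,blade(w,n))
plan(.438,.1265,.095,1.434)
E
```

```text
cover_knob []
wing1_grip [(0.73, [30.0, 218.0], [0.4659, -0.0423])]
wing2_grip [(0.8, [249.0, 150.0], [0.4376, 0.1271])]
wing2 [(0.77, 1375, [0.4359, 0.1284], np.float64(-0.122), [42.7, 15.4]), (0.6, 1319, [0.4597, -0.027], np.float64(-1.221), [49.6, 15.5])]
turn [ 0.002 -0.001  0.   ] trans after turn [-0.0042 -0.0472  0.0651] trans before turn [-0.0042 -0.0473  0.065 ] pos [0.4853 0.1242 0.1601] yaw 1.434 q6 -1.34 t 46.6
```

carry_out:
  translation:
    - [-0.004,-0.0472,0]
    - [0,0,0]
    - [0,0,0.03]
    - [0,0,0.025]
    - [0,0,0.01]
    - [0,0,0]
    - [0,0,0]
    - [0,0,0]
    - [0,0,0]
    - [0,0,0]
  turn:
    - [0,0,0]
    - [0,0,0]
    - [0,0,0]
    - [0,0,0]
    - [0,0,0]
    - [0,0,0]
    - [0,0,0]
    - [0,0,0]
    - [0,0,0]
    - [0,0,0]
  gripper: [0.2,0.2,0.2,0.2,0.2,1,1,1,1,1]

```text
time: 47.6
tool_pos: [0.4373, 0.1265, 0.0956]
tool_rot: [3.14, -0.001, 1.434]
contact_force: [-1.1, 1.1, 4.1]
opening: 0.0092
```

carry_out:
  translation:
    - [0,0,0]
    - [0,0,0]
  turn:
    - [0,0,0]
    - [0,0,0]
  gripper: [1,1]

```text
time: 47.8
tool_pos: [0.4373, 0.1265, 0.0956]
tool_rot: [3.14, -0.001, 1.434]
contact_force: [0.2, 0.2, 5.7]
opening: 0.0085
```

carry_out:
  translation:
    - [0,0,0]
    - [0,0,0]
    - [0,0,0]
    - [0,0,0]
    - [0,0,0]
    - [0,0,0]
    - [0,0,0]
    - [0,0,0]
    - [0,0,0]
  turn:
    - [0,0,0.1275]
    - [0,0,0.1275]
    - [0,0,0.1275]
    - [0,0,0.1275]
    - [0,0,0.1275]
    - [0,0,0.1275]
    - [0,0,0.1275]
    - [0,0,0.1275]
    - [0,0,0]
  gripper: [1,1,1,1,1,1,1,1,1]

```text
time: 48.7
tool_pos: [0.4372, 0.1263, 0.0956]
tool_rot: [3.141, -0.002, 0.41]
contact_force: [-0.5, -0.4, 5.8]
opening: 0.0089
```

carry_out:
  translation:
    - [0,0,0]
    - [0,0,0]
    - [0,0,-0.03]
    - [0,0,-0.035]
    - [0,0,0]
    - [0,0,0]
    - [0,0,0]
    - [0,0,0]
    - [0,0,0]
    - [0,0,0]
  turn:
    - [0,0,0]
    - [0,0,0]
    - [0,0,0]
    - [0,0,-0.1275]
    - [0,0,-0.1275]
    - [0,0,-0.1275]
    - [0,0,-0.1275]
    - [0,0,-0.1275]
    - [0,0,-0.1275]
    - [0,0,-0.1275]
  gripper: [0.2,0.2,0.2,0.2,0.2,0.2,0.2,0.2,0.2,0.2]

```text
time: 49.7
tool_pos: [0.4363, 0.1263, 0.1595]
tool_rot: [-3.141, 0.0, 1.312]
contact_force: [0.1, -0.3, -0.8]
opening: 0.0369
```

```bash
python3 - <<'E'
from h import *
plan(.629+.0446,-.015-.0061,.16,1.434)
E
```

```text
turn [-0.001  0.    -0.122] trans after turn [-0.1136  0.2552 -0.0005] trans before turn [-0.0817  0.2671 -0.0007] pos [0.4363 0.1263 0.1595] yaw 1.312 q6 -1.2 t 49.7
```

carry_out:
  translation:
    - [0,0,0]
    - [-0.0189,0.0425,0]
    - [-0.0189,0.0425,0]
    - [-0.0189,0.0425,0]
    - [-0.0189,0.0425,0]
    - [-0.0189,0.0425,0]
    - [-0.0189,0.0425,0]
    - [0,0,0]
  turn:
    - [0,0,-0.122]
    - [0,0,0]
    - [0,0,0]
    - [0,0,0]
    - [0,0,0]
    - [0,0,0]
    - [0,0,0]
    - [0,0,0]
  gripper: [0.2,0.2,0.2,0.2,0.2,0.2,0.2,0.2]

```text
time: 50.5
tool_pos: [0.6759, -0.026, 0.1568]
tool_rot: [-3.141, 0.001, 1.425]
contact_force: [0.8, 0.4, -1.2]
opening: 0.037
```

```bash
python3 - <<'E'
from h import *
w=read_camera("wrist")
for n in("cover_knob","wing3_grip","wing4_grip"):
    print(n,[(round(r["score"],2),np.round(r["pixel"]).tolist(),np.round(at_z(w,r["pixel"],.131)[:2],4).tolist()) for r in nets.tip_of(w,n)][:3])
for n in("wing4",): print(n,blade(w,n))
plan(.629,-.015,.095,1.434)
E
```

```text
cover_knob []
wing3_grip [(0.64, [508.0, 60.0], [0.6017, 0.1537])]
wing4_grip []
wing4 [(0.94, 1337, [0.6266, -0.0134], np.float64(-0.065), [41.3, 14.7]), (0.69, 1456, [0.6046, 0.1344], np.float64(-1.53), [26.0, 19.9])]
turn [-0.001 -0.    -0.004] trans after turn [ 0.0002 -0.0433  0.065 ] trans before turn [-0.     -0.0433  0.065 ] pos [ 0.6719 -0.0211  0.16  ] yaw 1.43 q6 -1.57 t 50.75
```

carry_out:
  translation:
    - [0.0005,-0.0437,0]
    - [0,0,0]
    - [0,0,0.03]
    - [0,0,0.025]
    - [0,0,0.01]
    - [0,0,0]
    - [0,0,0]
    - [0,0,0]
    - [0,0,0]
    - [0,0,0]
  turn:
    - [0,0,0]
    - [0,0,-0.05]
    - [0,0,0]
    - [0,0,0]
    - [0,0,0]
    - [0,0,0]
    - [0,0,0]
    - [0,0,0]
    - [0,0,0]
    - [0,0,0]
  gripper: [0.2,0.2,0.2,0.2,0.2,1,1,1,1,1]

```text
time: 51.75
tool_pos: [0.6307, -0.0141, 0.0962]
tool_rot: [3.139, -0.002, 1.479]
contact_force: [1.2, 4.6, 2.9]
opening: 0.0091
```

carry_out:
  translation:
    - [0,0,0]
    - [0,0,0]
  turn:
    - [0,0,0]
    - [0,0,0]
  gripper: [1,1]

```text
time: 51.95
tool_pos: [0.6307, -0.0141, 0.0962]
tool_rot: [3.139, -0.002, 1.479]
contact_force: [1.7, 5.7, 2.7]
opening: 0.0089
```

carry_out:
  translation:
    - [0,0,0]
    - [0,0,0]
    - [0,0,0]
    - [0,0,0]
    - [0,0,0]
    - [0,0,0]
    - [0,0,0]
    - [0,0,0]
    - [0,0,0]
  turn:
    - [0,0,0.1335]
    - [0,0,0.1335]
    - [0,0,0.1335]
    - [0,0,0.1335]
    - [0,0,0.1335]
    - [0,0,0.1335]
    - [0,0,0.1335]
    - [0,0,0.1335]
    - [0,0,0]
  gripper: [1,1,1,1,1,1,1,1,1]

```text
time: 52.85
tool_pos: [0.6295, -0.0157, 0.0961]
tool_rot: [3.141, -0.0, 0.407]
contact_force: [-3.7, 0.9, 5.5]
opening: 0.0089
```

carry_out:
  translation:
    - [0,0,0]
    - [0,0,0]
    - [0,0,-0.03]
    - [0,0,-0.035]
    - [0,0,0]
  turn:
    - [0,0,0]
    - [0,0,0]
    - [0,0,0]
    - [0,0,0]
    - [0,0,0]
  gripper: [0.2,0.2,0.2,0.2,0.2]

```text
time: 53.35
tool_pos: [0.6327, -0.0158, 0.1651]
tool_rot: [3.136, -0.008, 0.411]
contact_force: [0.4, 1.1, -0.6]
opening: 0.0362
```

```bash
python3 - <<'E'
from h import *
plan(.463,-.0393,.16,.415)
t=read_camera("top");s=read_camera("scene");w=read_camera("wrist")
for n,p in(("t",t),("s",s),("w",w)):
  print(n,blade(p,"wing1"))
  for k in("cover_knob","wing1_grip","wing3_grip"): print(k,[(round(r["score"],2),np.round(at_z(p,r["pixel"],.131)[:2],4).tolist()) for r in nets.tip_of(p,k)][:2])
E
```

```text
turn [ 0.005 -0.008 -0.004] trans after turn [-0.1647 -0.0469  0.0051] trans before turn [-0.165  -0.0462  0.0034] pos [ 0.6327 -0.0158  0.1651] yaw 0.411 q6 -0.56 t 53.35
t [(0.31, 719, [0.5467, 0.0891], np.float64(1.108), [274.4, 169.0])]
cover_knob []
wing1_grip [(0.54, [0.4644, -0.0335])]
wing3_grip [(0.43, [0.6004, 0.1579])]
s [(0.84, 326, [0.6101, 0.1533], np.float64(-1.072), [43.5, 30.1]), (0.58, 278, [0.4716, -0.0349], np.float64(1.569), [44.0, 40.1])]
cover_knob [(0.68, [0.5216, 0.0516])]
wing1_grip [(0.82, [0.4583, -0.0389]), (0.39, [0.5454, 0.2852])]
wing3_grip [(0.69, [0.6025, 0.1442])]
w [(0.83, 1189, [0.6272, -0.0103], np.float64(-1.169), [44.6, 15.0]), (0.55, 2951, [0.4699, -0.0351], np.float64(-1.392), [43.7, 31.8])]
cover_knob [(0.66, [0.532, 0.0593])]
wing1_grip [(0.58, [0.4617, -0.0411])]
wing3_grip [(0.43, [0.4617, -0.0406])]
```

carry_out:
  translation:
    - [-0.0405,-0.0112,0]
    - [-0.0405,-0.0112,0]
    - [-0.0405,-0.0111,0]
    - [-0.0407,-0.0111,0]
    - [0,0,0]
    - [0,0,0]
  turn:
    - [0,0,0]
    - [0,0,0]
    - [0,0,0]
    - [0,0,0]
    - [0,0,0]
    - [0,0,0]
  gripper: [0.2,0.2,0.2,0.2,0.2,0.2]

```text
time: 54.7
tool_pos: [0.4634, -0.0394, 0.1605]
tool_rot: [3.141, -0.002, 0.41]
contact_force: [0.4, 0.6, 1.2]
opening: 0.0367
```

```bash
python3 - <<'E'
from h import *
plan(.463,-.0393,.0955,.415)
E
```

```text
turn [ 0.001 -0.002 -0.005] trans after turn [-0.0003 -0.0003  0.065 ] trans before turn [-0.0005 -0.0004  0.065 ] pos [ 0.4634 -0.0394  0.1605] yaw 0.41 q6 -0.66 t 54.7
```

carry_out:
  translation:
    - [0,0,0.03]
    - [0,0,0.025]
    - [0,0,0.01]
    - [0,0,0]
    - [0,0,0]
    - [0,0,0]
    - [0,0,0]
    - [0,0,0]
    - [0,0,0]
    - [0,0,0]
  turn:
    - [0,0,0]
    - [0,0,0]
    - [0,0,0]
    - [0,0,0]
    - [0,0,0]
    - [0,0,0]
    - [0,0,0]
    - [0,0,0]
    - [0,0,0]
    - [0,0,0]
  gripper: [0.2,0.2,0.2,1,1,1,1,1,1,1]
  squeeze: 30

```text
time: 55.7
tool_pos: [0.4629, -0.0393, 0.0955]
tool_rot: [3.141, 0.0, 0.411]
contact_force: [-4.0, 0.2, 5.6]
opening: 0.0088
```

carry_out:
  translation:
    - [0,0,0]
    - [0,0,0]
    - [0,0,0]
    - [0,0,0]
    - [0,0,0]
    - [0,0,0]
    - [0,0,0]
    - [0,0,0]
    - [0,0,0]
  turn:
    - [0,0,0.14]
    - [0,0,0.14]
    - [0,0,0.14]
    - [0,0,0.14]
    - [0,0,0.14]
    - [0,0,0.14]
    - [0,0,0.14]
    - [0,0,0.14]
    - [0,0,0.13]
  gripper: [1,1,1,1,1,1,1,1,1]

```text
time: 56.6
tool_pos: [0.4623, -0.0392, 0.0955]
tool_rot: [3.141, 0.001, -0.845]
contact_force: [-5.1, 0.0, 7.9]
opening: 0.0087
```

```bash
python3 - <<'E'
from h import *
o=robot.observe();print(o["opening"],o["contact_force"],o["torque"],o["tool_rot"],o["joint_efforts"][5])
E
```

```text
0.008661880160783317 [-5.11129488  0.01646993  7.88363137] [-0.11175792  1.22383274  0.10872685] [ 3.14066387e+00  6.52199585e-04 -8.44757845e-01] -1.5471134707331657
```

carry_out:
  translation:
    - [0,0,0]
    - [0,0,0]
    - [0,0,0]
  turn:
    - [0,0,0.03]
    - [0,0,0.03]
    - [0,0,0.03]
  gripper: [1,1,1]

```text
time: 56.9
tool_pos: [0.4623, -0.0392, 0.0955]
tool_rot: [3.141, 0.0, -0.93]
contact_force: [-6.1, 0.8, 8.7]
opening: 0.0088
```

```bash
python3 - <<'E'
from h import *
o=robot.observe();print(o["opening"],o["contact_force"],o["torque"],o["tool_rot"],o["joint_efforts"][5])
E
```

```text
0.008759209522109705 [-6.08595972  0.80212872  8.66555752] [-0.04061948  1.1058903   0.44395964] [ 3.14054692e+00  4.86245515e-04 -9.29590332e-01] 0.11538456659764051
```

carry_out:
  translation:
    - [0,0,0]
    - [0,0,0]
  turn:
    - [0,0,0.04]
    - [0,0,0]
  gripper: [1,1]

```text
time: 57.1
tool_pos: [0.4623, -0.0392, 0.0955]
tool_rot: [3.14, 0.0, -0.969]
contact_force: [-4.5, 0.6, 7.8]
opening: 0.0096
```

```bash
python3 - <<'E'
from h import *
o=robot.observe();print(o["opening"],o["contact_force"],o["torque"],o["tool_rot"],o["joint_efforts"][5])
E
```

```text
0.00957131852523649 [-4.54656649  0.62358709  7.81221047] [-0.08071663  1.11813923  0.61045988] [ 3.14040588e+00  3.35299173e-04 -9.68831811e-01] 1.010858416557312
```

carry_out:
  translation:
    - [0,0,0]
    - [0,0,0]
    - [0,0,-0.03]
    - [0,0,-0.035]
    - [0,0,0]
    - [0,0,0]
    - [0,0,0]
    - [0,0,0]
    - [0,0,0]
    - [0,0,0]
  turn:
    - [0,0,0]
    - [0,0,0]
    - [0,0,0]
    - [0,0,-0.138]
    - [0,0,-0.138]
    - [0,0,-0.138]
    - [0,0,-0.138]
    - [0,0,-0.138]
    - [0,0,-0.138]
    - [0,0,-0.138]
  gripper: [0.2,0.2,0.2,0.2,0.2,0.2,0.2,0.2,0.2,0.2]

```text
time: 58.1
tool_pos: [0.4636, -0.0393, 0.1599]
tool_rot: [3.142, -0.001, 0.002]
contact_force: [0.7, 0.0, -0.3]
opening: 0.037
```

carry_out:
  translation:
    - [0,0,0]
    - [0,0,0]
    - [0,0,0]
    - [0.041,-0.0233,0]
    - [0.041,-0.0233,0]
    - [0.041,-0.0233,0]
    - [0.041,-0.0233,0]
    - [0.041,-0.0233,0]
    - [0,0,0]
    - [0,0,0]
  turn:
    - [0,0,-0.138]
    - [0,0,-0.138]
    - [0,0,-0.138]
    - [0,0,0]
    - [0,0,0]
    - [0,0,0]
    - [0,0,0]
    - [0,0,0]
    - [0,0,0]
    - [0,0,0]
  gripper: [0.2,0.2,0.2,0.2,0.2,0.2,0.2,0.2,0.2,0.2]

```text
time: 59.1
tool_pos: [0.6047, 0.1502, 0.1589]
tool_rot: [-3.141, 0.001, 0.412]
contact_force: [0.1, -0.4, -1.0]
opening: 0.0366
```

```bash
python3 - <<'E'
from h import *
plan(.604,.1495,.0955,.415)
E
```

```text
turn [-0.     0.001 -0.003] trans after turn [-0.0009  0.0003  0.0634] trans before turn [-0.0008  0.0003  0.0634] pos [0.6047 0.1502 0.1589] yaw 0.412 q6 -0.29 t 59.1
```

carry_out:
  translation:
    - [-0.001,0,0.03]
    - [0,0,0.025]
    - [0,0,0.0095]
    - [0,0,0]
    - [0,0,0]
    - [0,0,0]
    - [0,0,0]
    - [0,0,0]
    - [0,0,0]
    - [0,0,0]
  turn:
    - [0,0,0]
    - [0,0,0]
    - [0,0,0]
    - [0,0,0]
    - [0,0,0]
    - [0,0,0]
    - [0,0,0]
    - [0,0,0]
    - [0,0,0]
    - [0,0,0]
  gripper: [0.2,0.2,0.2,1,1,1,1,1,1,1]

```text
time: 60.1
tool_pos: [0.6045, 0.1491, 0.0966]
tool_rot: [3.141, -0.002, 0.411]
contact_force: [-0.6, -0.8, 5.0]
opening: 0.0086
```

carry_out:
  translation:
    - [0,0,0]
    - [0,0,0]
    - [0,0,0]
    - [0,0,0]
    - [0,0,0]
    - [0,0,0]
    - [0,0,0]
    - [0,0,0]
    - [0,0,0]
  turn:
    - [0,0,0.14]
    - [0,0,0.14]
    - [0,0,0.14]
    - [0,0,0.14]
    - [0,0,0.14]
    - [0,0,0.14]
    - [0,0,0.14]
    - [0,0,0.14]
    - [0,0,0.13]
  gripper: [1,1,1,1,1,1,1,1,1]

```text
time: 61.0
tool_pos: [0.6012, 0.15, 0.0965]
tool_rot: [3.139, 0.004, -0.844]
contact_force: [-12.2, 1.7, 13.2]
opening: 0.0086
```

carry_out:
  translation:
    - [0,0,0]
    - [0,0,0]
    - [0,0,0]
    - [0,0,0]
    - [0,0,0]
  turn:
    - [0,0,0.03]
    - [0,0,0.03]
    - [0,0,0.03]
    - [0,0,0.035]
    - [0,0,0]
  gripper: [1,1,1,1,1]

```text
time: 61.5
tool_pos: [0.6011, 0.1501, 0.0965]
tool_rot: [3.138, 0.003, -0.963]
contact_force: [-9.7, 2.1, 12.1]
opening: 0.0091
```

```bash
python3 - <<'E'
from h import *
o=robot.observe();print(o["opening"],o["contact_force"],o["torque"],o["tool_rot"],o["joint_efforts"][5])
E
```

```text
0.00912304190325149 [-9.67736161  2.10003669 12.07854178] [0.29374163 2.04408327 0.63530239] [ 3.13834911  0.00317477 -0.96329058] 0.9721160307526588
```

carry_out:
  translation:
    - [0,0,0]
    - [0,0,0]
    - [0,0,-0.03]
    - [0,0,-0.035]
    - [0,0,0]
    - [0,0,0]
    - [0,0,0]
    - [0,0,0]
    - [0,0,0]
    - [0,0,0]
  turn:
    - [0,0,0]
    - [0,0,0]
    - [0,0,0]
    - [0,0,-0.138]
    - [0,0,-0.138]
    - [0,0,-0.138]
    - [0,0,-0.138]
    - [0,0,-0.138]
    - [0,0,-0.138]
    - [0,0,-0.138]
  gripper: [0.2,0.2,0.2,0.2,0.2,0.2,0.2,0.2,0.2,0.2]

```text
time: 62.5
tool_pos: [0.6039, 0.1488, 0.1599]
tool_rot: [3.142, 0.0, 0.007]
contact_force: [0.3, -0.8, -0.0]
opening: 0.0365
```

carry_out:
  translation:
    - [0,0,0]
    - [0,0,0]
    - [0,0,0]
    - [-0.0404,-0.0113,0]
    - [-0.0404,-0.0113,0]
    - [-0.0404,-0.0113,0]
    - [-0.0404,-0.0112,0]
    - [0,0,0]
    - [0,0,0]
    - [0,0,0]
  turn:
    - [0,0,-0.138]
    - [0,0,-0.138]
    - [0,0,-0.138]
    - [0,0,0]
    - [0,0,0]
    - [0,0,0]
    - [0,0,0]
    - [0,0,0]
    - [0,0,0]
    - [0,0,0]
  gripper: [0.2,0.2,0.2,0.2,0.2,0.2,0.2,0.2,0.2,0.2]

```text
time: 63.5
tool_pos: [0.4392, 0.1251, 0.1606]
tool_rot: [3.141, -0.002, 0.415]
contact_force: [-0.5, 0.4, -0.3]
opening: 0.0366
```

```bash
python3 - <<'E'
from h import *
plan(.4373,.1264,.0955,.415)
E
```

```text
turn [ 0.001 -0.002  0.   ] trans after turn [-0.0012 -0.002   0.0651] trans before turn [-0.0013 -0.002   0.0651] pos [0.4392 0.1251 0.1606] yaw 0.415 q6 -0.31 t 63.5
```

carry_out:
  translation:
    - [-0.001,-0.002,0.03]
    - [0,0,0.025]
    - [0,0,0.01]
    - [0,0,0]
    - [0,0,0]
    - [0,0,0]
    - [0,0,0]
    - [0,0,0]
    - [0,0,0]
    - [0,0,0]
  turn:
    - [0,0,0]
    - [0,0,0]
    - [0,0,0]
    - [0,0,0]
    - [0,0,0]
    - [0,0,0]
    - [0,0,0]
    - [0,0,0]
    - [0,0,0]
    - [0,0,0]
  gripper: [0.2,0.2,0.2,1,1,1,1,1,1,1]

```text
time: 64.5
tool_pos: [0.4369, 0.1265, 0.0961]
tool_rot: [3.141, -0.002, 0.415]
contact_force: [-0.2, -1.1, 6.2]
opening: 0.0087
```

carry_out:
  translation:
    - [0,0,0]
    - [0,0,0]
    - [0,0,0]
    - [0,0,0]
    - [0,0,0]
    - [0,0,0]
    - [0,0,0]
    - [0,0,0]
    - [0,0,0]
  turn:
    - [0,0,0.14]
    - [0,0,0.14]
    - [0,0,0.14]
    - [0,0,0.14]
    - [0,0,0.14]
    - [0,0,0.14]
    - [0,0,0.14]
    - [0,0,0.14]
    - [0,0,0.13]
  gripper: [1,1,1,1,1,1,1,1,1]

```text
time: 65.4
tool_pos: [0.437, 0.1264, 0.0961]
tool_rot: [-3.139, -0.002, -0.84]
contact_force: [1.2, 0.4, 6.6]
opening: 0.0085
```

carry_out:
  translation:
    - [0,0,0]
    - [0,0,0]
    - [0,0,0]
    - [0,0,0]
    - [0,0,0]
  turn:
    - [0,0,0.03]
    - [0,0,0.03]
    - [0,0,0.03]
    - [0,0,0.035]
    - [0,0,0]
  gripper: [1,1,1,1,1]

```text
time: 65.9
tool_pos: [0.4372, 0.1267, 0.0961]
tool_rot: [-3.139, -0.002, -0.959]
contact_force: [1.4, 0.7, 5.2]
opening: 0.0095
```

```bash
python3 - <<'E'
from h import *
o=robot.observe();print(o["opening"],o["contact_force"],o["torque"],o["tool_rot"],o["joint_efforts"][5])
E
```

```text
0.009495340928530462 [1.35487231 0.67503669 5.19539332] [ 0.03144218 -0.15679875  0.62388798] [-3.13878724e+00 -1.71292041e-03 -9.58844671e-01] 0.9760500490665436
```

carry_out:
  translation:
    - [0,0,0]
    - [0,0,0]
    - [0,0,-0.03]
    - [0,0,-0.035]
    - [0,0,0]
    - [0,0,0]
    - [0,0,0]
    - [0,0,0]
    - [0,0,0]
    - [0,0,0]
  turn:
    - [0,0,0]
    - [0,0,0]
    - [0,0,0]
    - [0,0,-0.138]
    - [0,0,-0.138]
    - [0,0,-0.138]
    - [0,0,-0.138]
    - [0,0,-0.138]
    - [0,0,-0.138]
    - [0,0,-0.138]
  gripper: [0.2,0.2,0.2,0.2,0.2,0.2,0.2,0.2,0.2,0.2]

```text
time: 66.9
tool_pos: [0.4353, 0.1264, 0.1598]
tool_rot: [-3.142, 0.002, 0.012]
contact_force: [-1.0, -0.7, 0.2]
opening: 0.0362
```

carry_out:
  translation:
    - [0,0,0]
    - [0,0,0]
    - [0,0,0]
    - [0.0198,0.0346,0]
    - [0.0198,0.0346,0]
    - [0.0198,0.0346,0]
    - [0.0198,0.0346,0]
    - [0.0198,0.0345,0]
    - [0.0198,0.0345,0]
    - [0,0,0]
  turn:
    - [0,0,-0.138]
    - [0,0,-0.138]
    - [0,0,-0.138]
    - [0,0,0]
    - [0,0,0]
    - [0,0,0]
    - [0,0,0]
    - [0,0,0]
    - [0,0,0]
    - [0,0,0]
  gripper: [0.2,0.2,0.2,0.2,0.2,0.2,0.2,0.2,0.2,0.2]

```text
time: 67.9
tool_pos: [0.6313, -0.0177, 0.1584]
tool_rot: [3.141, 0.001, 0.417]
contact_force: [0.3, 0.1, -0.2]
opening: 0.0368
```

```bash
python3 - <<'E'
from h import *
w=read_camera("wrist");print(blade(w,"wing4"))
plan(.6293,-.0155,.0955,.415)
E
```

```text
[(0.86, 1204, [0.6273, -0.0106], np.float64(-1.166), [44.1, 15.0]), (0.77, 1338, [0.4752, -0.0318], np.float64(0.599), [35.9, 16.7])]
turn [-0.002  0.002  0.004] trans after turn [0.0005 0.001  0.0633] trans before turn [0.0006 0.0011 0.0633] pos [ 0.6285 -0.0148  0.1588] yaw 0.419 q6 -0.56 t 68.0
```

carry_out:
  translation:
    - [0.0005,0.001,0.03]
    - [0,0,0.025]
    - [0,0,0.009]
    - [0,0,0]
    - [0,0,0]
    - [0,0,0]
    - [0,0,0]
    - [0,0,0]
    - [0,0,0]
    - [0,0,0]
  turn:
    - [0,0,0]
    - [0,0,0]
    - [0,0,0]
    - [0,0,0]
    - [0,0,0]
    - [0,0,0]
    - [0,0,0]
    - [0,0,0]
    - [0,0,0]
    - [0,0,0]
  gripper: [0.2,0.2,0.2,1,1,1,1,1,1,1]

```text
time: 69.0
tool_pos: [0.6296, -0.0156, 0.0976]
tool_rot: [3.141, 0.0, 0.42]
contact_force: [-4.7, -1.2, 5.4]
opening: 0.0087
```

carry_out:
  translation:
    - [0,0,0]
    - [0,0,0]
    - [0,0,0]
    - [0,0,0]
    - [0,0,0]
    - [0,0,0]
    - [0,0,0]
    - [0,0,0]
    - [0,0,0]
  turn:
    - [0,0,0.14]
    - [0,0,0.14]
    - [0,0,0.14]
    - [0,0,0.14]
    - [0,0,0.14]
    - [0,0,0.14]
    - [0,0,0.14]
    - [0,0,0.14]
    - [0,0,0.13]
  gripper: [1,1,1,1,1,1,1,1,1]

```text
time: 69.9
tool_pos: [0.6274, -0.0151, 0.0976]
tool_rot: [3.138, 0.003, -0.835]
contact_force: [-12.9, 0.2, 11.6]
opening: 0.0088
```

carry_out:
  translation:
    - [0,0,0]
    - [0,0,0]
    - [0,0,0]
    - [0,0,0]
    - [0,0,0]
  turn:
    - [0,0,0.03]
    - [0,0,0.03]
    - [0,0,0.03]
    - [0,0,0.035]
    - [0,0,0]
  gripper: [1,1,1,1,1]

```text
time: 70.4
tool_pos: [0.6274, -0.015, 0.0976]
tool_rot: [3.138, 0.003, -0.954]
contact_force: [-12.3, -0.5, 10.7]
opening: 0.0091
```

```bash
python3 - <<'E'
from h import *
o=robot.observe();print(o["opening"],o["contact_force"],o["torque"],o["tool_rot"],o["joint_efforts"][5])
E
```

```text
0.009147127621184213 [-12.26036108  -0.47542779  10.73023378] [-0.09936623  2.21904196  0.59124836] [ 3.13760759e+00  2.52595016e-03 -9.53966144e-01] 0.9429275617003441
```

carry_out:
  translation:
    - [0,0,0]
    - [0,0,0]
    - [0,0,-0.03]
    - [0,0,-0.045]
    - [0,0,-0.045]
    - [-0.0283,0.0285,-0.03]
    - [-0.0283,0.0285,0]
    - [-0.0283,0.0285,0]
    - [-0.0283,0.0285,0]
    - [0,0,0]
  turn:
    - [0,0,0]
    - [0,0,0]
    - [0,0,0]
    - [0,0,0]
    - [0,0,0]
    - [0,0,0]
    - [0,0,0]
    - [0,0,0]
    - [0,0,0]
    - [0,0,0]
  gripper: [0.2,0.2,0.2,0.2,0.2,0.2,0.2,0.2,0.2,0.2]

```text
time: 71.4
tool_pos: [0.4675, 0.0124, 0.2466]
tool_rot: [3.141, 0.001, -0.954]
contact_force: [0.7, -0.2, -0.9]
opening: 0.0366
```

```bash
python3 - <<'E'
from h import *
w=read_camera("wrist");save(w,"w15.png",s=1.4)
for n in("wing1","wing2","wing3","wing4"): print(n,blade(w,n))
for k in("cover_knob","wing1_grip","wing2_grip","wing3_grip","wing4_grip"): print(k,[(round(r["score"],2),np.round(at_z(w,r["pixel"],.131)[:2],4).tolist()) for r in nets.tip_of(w,k)][:2])
print(robot.observe()["tool_pos"])
E
```

```text
wing1 [(0.89, 1051, [0.4412, 0.1237], np.float64(0.703), [43.5, 22.6]), (0.85, 1234, [0.6245, -0.0105], np.float64(0.58), [42.9, 22.6])]
wing2 [(0.89, 1051, [0.4412, 0.1237], np.float64(0.703), [43.5, 22.6]), (0.85, 1234, [0.6245, -0.0105], np.float64(0.58), [42.9, 22.6])]
wing3 [(0.89, 1051, [0.4412, 0.1237], np.float64(0.703), [43.5, 22.6]), (0.85, 1234, [0.6245, -0.0105], np.float64(0.58), [42.9, 22.6])]
wing4 [(0.89, 1051, [0.4412, 0.1237], np.float64(0.703), [43.5, 22.6]), (0.85, 1234, [0.6245, -0.0105], np.float64(0.58), [42.9, 22.6])]
cover_knob [(0.56, [0.5337, 0.0558])]
wing1_grip [(0.76, [0.462, -0.0414])]
wing2_grip [(0.81, [0.4369, 0.1284])]
wing3_grip []
wing4_grip [(0.94, [0.6282, -0.0101])]
[0.47204313 0.01122923 0.24578474]
```

View pics/w15.png

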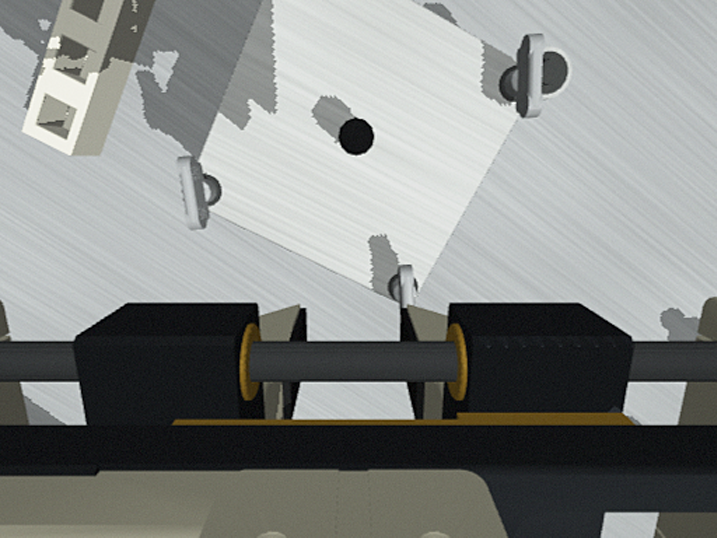

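```bash
python3 - <<'E'
from h import *
print(robot.hand_in())
E
```

```text
the job is handed in; nothing more can be done
None
```

The job is handed in after about 71 s of robot time; the system gives no verdict.

- **Cartridges:** Only two were present, in the two middle sockets. I pulled both straight up, and they stood upright in the box's +y bay when last seen, just before the cover closed.
- **Stand:** It was knocked about 3 cm aside mid-run while the arm was elsewhere, and it stayed upright.
- **Cover:** I swung it by the knob until it met its stop. The reaction there was about 15 N, and in the last picture the knob was within about 1 mm of the closed position.
- **Wing screws:** I tightened them in the order wing1, wing3, wing2, wing4 in both rounds.
  - **First round:** The screws started already turned about 0.26 rad. I turned each to about 1.3 rad; I checked wing1 and wing4 by camera and they agreed to within about 0.1 rad.
  - **Second round:** I turned each until the reaction torque reached about 0.6 N m, ten times the friction, so each was against its stop.
- **Last check:** The final picture showed the cover closed. The blades of wing2 and wing4 lay at 0.70 and 0.58 rad against about 0.69 expected. I did not measure wing1 and wing3 there.

**Disagreements:**
- The reported tool height is about 28 mm lower than where the fingertips really are. My first two tries on the knob therefore closed on air.
- While finding this I also pushed at the cover's edge without touching it. I then probed down until the tool met something, at about 23 N.
- My first grip on wing1 was too low, on a wider part at about 16 mm, and I redid it higher.
- I did not touch the spanner, oil bottle or reel.

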